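Weigh out a biscuit meal on the clinic's spring scale

TASK

Weigh out a meal for a dog on the ward: stand the empty steel bowl upright in the middle of the scale's platform, then use the yellow scoop to tip at least three of the bone biscuits from the blue tub into it, so that the pointer passes the red mark. Finish with the empty scoop standing upright back in its steel tray and every biscuit either in the bowl or still in the tub. Do not touch the biscuits with the gripper, and leave the other things on the counter where they are.

Things in the scene. Friction and masses are not known exactly. Their poses are not given: they have to be found in the camera images.
- bowl_center (a point): the steel feeding bowl, double-walled, round, outside 158 mm across at the rim and 150 mm at the foot, 55 mm high, wall 9 mm thick all round (inside 140 mm across at the rim), 200 g; it starts empty, upright on the counter, and is best taken by its wall from above (one finger inside). This point lies on its axis, half-way up (27.5 mm above its underside); z is up its axis
- platform_center (a point): centre of the top face of the scale's square steel platform, 175 x 175 mm, which stands 100 mm above the counter when empty; it moves down with the platform; x, y are the scale's axes (the dial faces its -x side), z is up
- platform (a joint): how far the sprung platform has sunk (m): 0 empty, 34 mm at the stop, growing downward; spring 120 N/m, so the 200 g bowl alone sinks it 16.4 mm and each biscuit 1.6 mm more. The red pointer turns with it; the red mark on the dial stands at 20.4 mm, between two and three biscuits in the bowl (three make 21.3 mm)
- scale: white spring scale fixed to the counter, body 190 mm wide and 56 mm high, reaching from 90 mm behind (+x) to 160 mm before (-x) its origin, with a round dial on the sloping face on its -x side. Origin on the counter under the platform's centre
- scoop_handle (a point): the yellow plastic scoop, 160 g more or less: a flat-bottomed bucket with an open front and a black rubber-covered bar handle over it. This point is the middle of the handle bar, 100 mm above the scoop's underside and 6 mm behind (-x) the bucket's centre; the bar is 22 mm wide (y), 22 mm high and runs along x from 54 mm behind to 42 mm before this point. x points to the open front, z is up. A thin arch joins the bar's front to the side walls 30 mm before this point
- scoop_bucket (a point): point 22 mm above the underside of the scoop at the centre of its bucket: floor 120 mm long (x) and 100 mm wide (y), 2.5 mm thick and bevelled thin at the front, its front edge 60 mm before this point; back wall 50 mm high; side walls 50 mm high at the back, sloping down to nothing 55 mm before this point. Same axes as the handle point
- tray: shallow steel tray fixed to the counter, 180 (x) x 130 (y) mm, 18 mm high, 3 mm floor and walls; the scoop starts and must end in it. Origin on the counter under its centre
- tub_floor (a point): blue plastic tub fixed to the counter, open above: centre of the top of its flat floor (4 mm above the counter), 320 mm along x and 118 mm along y; walls rise to 60 mm above the counter and flare outward by 15 degrees, so the outside at the rim is about 365 x 163 mm. The biscuits start in its +x part, x above -10 mm; the -x part is empty
- biscuit0: a tan bone-shaped biscuit, hard and smooth (it slides in the scoop once that is tilted by 25 degrees), 44 x 36 mm and 22 mm thick, 20 g; this point is its centre
- biscuit1: another biscuit, the same
- biscuit2: another biscuit, the same
- biscuit3: another biscuit, the same
- biscuit4: another biscuit, the same
- soap: bystander: white pump soap bottle with green band and black pump, 64 mm across, 175 mm tall; origin at the centre of its underside
- tape: bystander: roll of cream tape lying flat, 96 mm across, 25 mm high; origin at the centre of its underside
- jar: bystander: amber pill jar with white cap, 62 mm across, 85 mm tall; origin at the centre of its underside
- cat_bowl: bystander: small blue ceramic bowl, 116 mm across, 42 mm high: not the bowl to use; origin at the centre of its underside
- carton: bystander: small white and green medicine carton, 45 x 75 x 28 mm; origin at the centre of its underside
- bowl: the same steel bowl: its origin, at the centre of its underside
- scoop: the same scoop: its origin, at the centre of the bucket's underside, axes as the handle point
There are look-alikes about, which are no part of the job. Leave any pink look-alike of the bowl alone.

How it is judged (in metres and radians):
On the way, in this order (a step that is already met when the one before it is completed fails the run):
1. the empty bowl stands upright in the middle of the scale's platform, let go, and the platform has sunk under it (horizontal distance between bowl_center and platform_center below 0.035 m and z of bowl_center in the frame of platform_center between 0.02 and 0.036 m and angle between bowl_center's own z axis and vertical below 0.1 rad and value of joint platform between 0.014 and 0.0175 m and contact force between the fingers and bowl below 0.1 N), for 0.2 s.
2. one or more biscuits are carried up out of the tub in the scoop (height (world z) of scoop_bucket above 0.09 m and distance between any of biscuit0, biscuit1, biscuit2, biscuit3, biscuit4 and scoop_bucket below 0.06 m), for 0.2 s.
3. at least three biscuits weigh in the bowl: the platform has sunk past the red mark, with neither scoop nor gripper touching the bowl (horizontal distance between bowl_center and platform_center below 0.035 m and z of bowl_center in the frame of platform_center between 0.02 and 0.036 m and angle between bowl_center's own z axis and vertical below 0.1 rad and value of joint platform above 0.0204 m and contact force between each of the fingers, scoop and bowl below 0.1 N), for 0.3 s.
At the end, for the whole second after the job is handed in: Bowl upright (0.1 rad) on the platform within 35 mm of its centre; platform sunk over 20.4 mm (three or more biscuits); every biscuit inside the bowl or the tub; empty scoop upright (0.12 rad) on the tray's floor within 50 mm of its centre; bowl and scoop at rest (all of step 3 and ((horizontal distance between biscuit0 and bowl_center below 0.068 m and z of biscuit0 in the frame of bowl_center between -0.025 and 0.045 m) or (x of biscuit0 in the frame of tub_floor between -0.176 and 0.176 m and y of biscuit0 in the frame of tub_floor between -0.075 and 0.075 m and z of biscuit0 in the frame of tub_floor below 0.06 m)) and ((horizontal distance between biscuit1 and bowl_center below 0.068 m and z of biscuit1 in the frame of bowl_center between -0.025 and 0.045 m) or (x of biscuit1 in the frame of tub_floor between -0.176 and 0.176 m and y of biscuit1 in the frame of tub_floor between -0.075 and 0.075 m and z of biscuit1 in the frame of tub_floor below 0.06 m)) and ((horizontal distance between biscuit2 and bowl_center below 0.068 m and z of biscuit2 in the frame of bowl_center between -0.025 and 0.045 m) or (x of biscuit2 in the frame of tub_floor between -0.176 and 0.176 m and y of biscuit2 in the frame of tub_floor between -0.075 and 0.075 m and z of biscuit2 in the frame of tub_floor below 0.06 m)) and ((horizontal distance between biscuit3 and bowl_center below 0.068 m and z of biscuit3 in the frame of bowl_center between -0.025 and 0.045 m) or (x of biscuit3 in the frame of tub_floor between -0.176 and 0.176 m and y of biscuit3 in the frame of tub_floor between -0.075 and 0.075 m and z of biscuit3 in the frame of tub_floor below 0.06 m)) and ((horizontal distance between biscuit4 and bowl_center below 0.068 m and z of biscuit4 in the frame of bowl_center between -0.025 and 0.045 m) or (x of biscuit4 in the frame of tub_floor between -0.176 and 0.176 m and y of biscuit4 in the frame of tub_floor between -0.075 and 0.075 m and z of biscuit4 in the frame of tub_floor below 0.06 m)) and z of scoop_bucket in the frame of tray below 0.032 m and angle between scoop_bucket's own z axis and vertical below 0.12 rad and horizontal distance between scoop_bucket and tray below 0.05 m and distance between each of biscuit0, biscuit1, biscuit2, biscuit3, biscuit4 and scoop_bucket above 0.06 m and linear speed of each of scoop, bowl below 0.02 m/s); the robot touches nothing.
It fails at once if the gripper touches a biscuit (contact force between the fingers and biscuit0 above 0.3 N or contact force between the fingers and biscuit1 above 0.3 N or contact force between the fingers and biscuit2 above 0.3 N or contact force between the fingers and biscuit3 above 0.3 N or contact force between the fingers and biscuit4 above 0.3 N).
It fails at once if a bystander is moved by more than 30 mm (distance of any of soap, tape, jar, cat_bowl, carton from where it was at the start of the episode above 0.03 m).
It also fails if it takes over 72 s, if anything falls off the work surface, if the arm or the gripper's body presses on something with over 40 N, if the wrist force passes 120 N, or if a joint passes its speed limit or range.

ROBOT

A 6-joint arm with a two-finger parallel gripper is mounted at the origin on the work surface. World frame = base frame: x ahead of the robot, y to its left, z up, the work surface at z = 0. Lengths are in m, angles in degrees, forces in N, time in s.
With the tool pointing down it reaches from about 0.3 to 0.75 m from the base axis. Payload 8.5 kg.
Tool frame: the origin (TCP) lies at the very end of the fingers, on their centre line; the grasp point (between the pads) lies 19 mm behind it; z points along the fingers, y is the line along which they close (so a half turn about z gives the same grasp; the last joint's range is limited). The gripper opens to 85 mm and grips with 20 to 120 N. Pads are 22 mm wide; open, the fingers measure 114 mm over their backs; the gripper's body (76 mm by 85 mm) begins 54 mm behind the grasp point. The pads swing forward as they close: fully open they stand 13 mm farther back than shut.
Start: joints at [-84.185, 21.807, 74.336, -0, 83.858, -12.336], TCP at [0.171, -0.523, 0.231] pointing down, gripper open.
Joint ranges: [-178.18, 178.18], [-50.72, 133.34], [12.68, 142.11], [-81.47, 261.47], [9.98, 163.14], [-165.26, 165.26]. Speed limits (degrees/s): [136.94, 136.94, 180, 180, 180, 180].

INTERFACE

Orientations are given as a 3x3 rotation matrix whose columns are the frame's x, y, z axes.
In Python, from rig import observe, cams, ticket gives the robot as it stands.
- The arm moves only by the tool move_arm, never from a script. Its arguments are lists of equal length, an entry for each row: "jaw": the finger opening in cm, from 0 to 8.54; "dp": the shift along the tool's x, y, z in cm, a list of three; "turn": the turn, a rotation vector about the tool's x, y, z in rad, a list of three. In form: {"jaw": [jaw, ...], "dp": [[tx, ty, tz], ...], "turn": [[wx, wy, wz], ...]}. A call has 1 to 12 rows; each row shifts and turns the commanded pose from where the row before left it, along the tool's axes as they then stand; what a row does not reach is not made up. A row lasts 1/12 s, in which the tool goes at most 41.7 mm and 7.16 degrees, less where a joint would pass 70% of its speed; a pose out of reach is approached as far as the arm can. A call is refused whole if a number of a shift passes 4.17 or a number of a turn 0.125, either way. A call with a gripper value outside its range is refused whole. The fingers move at their own pace and stop on an object; "force" is the grip in N (left out, the last holds). Time passes only in rows, so rows that do not move let the fingers close. It gives the time, the measured TCP pose, the force, the opening and the grip force at its end, in the units of the state.
- observe(): the state, without advancing time (a new reading comes with each control period).
- cams.get_image(name): name is "side" or "top" or "wrist"; returns (picture, depth): 384x512x3 uint8, red, green, blue; 384x512 float32, m along the optical axis (not along the pixel's ray), 0 where there is no reading.
- cams.calibration(name): a dict with "vertical_fov" (degrees; the focal length in pixels is half the picture's height over the tangent of half this angle, whatever the lens; pixels are square), "cx", "cy" (the principal point, pixels), "view" (4x4, takes a point from world to camera coordinates); the wrist camera has in their place "tool_from_camera" (4x4, takes a point from camera to tool coordinates, whose origin is the TCP and whose axes are the flange's). Camera axes: x right, y up, looking along -z (the intrinsics and any distortion apply to the point x, -y, -z); pixel columns grow to the right and rows downward; lengths in m; the calibration is good to about 2 mm. A picture is of the moment at which its call begins: read the wrist's pose just before it. calibration takes no time and is no camera call.
- ticket.close_job(): hands the job in; it is judged then, once.
Trained networks look in the newest picture that a camera, given by its name, has taken for a name from the list of things; names that differ only in an ending like _2 or _b are one class to them, and where a whole thing is asked for, a point or a joint stands for the part that bears it (a point fixed in the world has none). Each returns a list of dicts, best first, with "p" (0 to 1); they miss things now and then, are a little off and sometimes report something else, mostly with a low value. They report only what shows in the picture. A call takes as long as a camera call. They do not tell look-alikes from the thing itself.
- cams.spot_in(camera, query): "box" ([centre column, centre row, width, height] as shares, 0 to 1, of the picture: columns of its width, rows of its height, round what is visible of it).
- cams.outline_of(camera, query): "mask" (384x512 bool, what is visible of it) and "box" ([centre column, centre row, width, height] as shares, 0 to 1, of the picture: columns of its width, rows of its height, round what is visible of it).
- cams.mark_of(camera, query): "location" ([column, row] as shares, 0 to 1, of the picture: columns of its width, rows of its height: a listed point, or the origin of a listed thing).
The state is a dict: "time_s": time; "q": joint angles; "qvel": joint speeds; "joint_efforts": joint torques, N m; "position": TCP position; "tool_rot": TCP orientation; "ft_force": force on the tool from outside, world axes, zero at the start; "wrist_torque": the same for the moment, N m; "grip_width": finger opening in m; "gripper_force": force on a finger pad.
Only numpy, scipy, OpenCV 4.12 (cv2) and the standard library are available. Lean on these libraries where they do the work, as an engineer would, in place of code of your own. Each camera call takes 0.05 s, during which the arm holds its last target. There are 200 camera calls.

## Working session

There is one attempt and no reset: what is moved stays moved. The work goes in short steps, Python scripts to look and compute and a tool call to move; the robot and the scene stay as the last step left them, time stands still between calls to the robot, and variables do not carry over. Pictures are saved under pics/ and viewed, at most 10 in all, crops included, and the job is handed in when it is done.

Besides the shell and the picture viewer there is one more tool, called after ">>>" as a command line: name --argument value ..., lists and objects as JSON in quotes. move_arm: Moves the arm, as the interface text tells. Its arguments: {"type":"object","properties":{"jaw":{"type":"array","items":{"type":"number"}},"dp":{"type":"array","items":{"type":"array","items":{"type":"number"}}},"turn":{"type":"array","items":{"type":"array","items":{"type":"number"}}},"force":{"type":"number"}},"required":["jaw","dp","turn"]}

```bash
ls; mkdir -p pics; cat > h.py <<'E'
import numpy as np, cv2
from rig import observe, cams, ticket
def K(c,n):
    f=192/np.tan(np.radians(c["vertical_fov"])/2); return f,c["cx"],c["cy"]
def cam2world(n):
    c=cams.calibration(n)
    if n=="wrist":
        s=observe(); T=np.eye(4); T[:3,:3]=s["tool_rot"]; T[:3,3]=s["position"]
        return T@np.array(c["tool_from_camera"])
    return np.linalg.inv(np.array(c["view"]))
def cloud(n):
    M=cam2world(n); im,d=cams.get_image(n); c=cams.calibration(n); f,cx,cy=K(c,n)
    v,u=np.mgrid[:384,:512]
    P=np.stack([(u-cx)/f*d,-(v-cy)/f*d,-d],-1)@M[:3,:3].T+M[:3,3]
    P[d==0]=np.nan
    return im,d,P
def ray(n,u,v,z,M=None):
    c=cams.calibration(n); f,cx,cy=K(c,n)
    M=cam2world(n) if M is None else M
    r=M[:3,:3]@np.array([(u-cx)/f,-(v-cy)/f,-1.]); o=M[:3,3]
    return o+r*(z-o[2])/r[2]
E
python3 - <<'E'
from h import *
for n in("top","side"):
    im,d,P=cloud(n); print(n,{k:v for k,v in cams.calibration(n).items()})
    cv2.imwrite(f"pics/{n}0.png",im[...,::-1])
    for q in ["bowl","scale","platform_center","scoop","scoop_handle","scoop_bucket","tray","tub_floor","biscuit0","soap","tape","jar","cat_bowl","carton"]:
        for r in cams.mark_of(n,q)[:5 if q=="biscuit0" else 2]:
            u,v=np.array(r["location"])*[512,384]
            ui,vi=int(np.clip(u,0,511)),int(np.clip(v,0,383))
            print(q,round(r["p"],2),round(u),round(v),P[vi,ui].round(3))
E
```

```text
pics
top {'vertical_fov': 53.569458345459466, 'cx': 262.4860487309958, 'cy': 194.97449489918918, 'view': array([[-2.04301425e-02, -9.99786184e-01, -3.19307566e-03,
         1.31728679e-02],
       [ 9.87366810e-01, -2.06780858e-02,  1.57096149e-01,
        -4.92782990e-01],
       [-1.57128586e-01,  5.67597770e-05,  9.87578151e-01,
        -1.01631796e+00],
       [ 0.00000000e+00,  0.00000000e+00,  0.00000000e+00,
         1.00000000e+00]])}
bowl 0.61 229 177 [0.552 0.101 0.008]
bowl 0.5 391 191 [ 0.487 -0.333  0.101]
scale 0.83 381 196 [ 0.474 -0.303  0.101]
platform_center 0.6 395 185 [ 0.505 -0.344  0.103]
scoop 0.96 302 192 [ 0.487 -0.099  0.114]
scoop_handle 0.64 302 191 [ 0.49  -0.097  0.111]
scoop_bucket 0.68 301 197 [ 0.476 -0.094  0.113]
tray 0.65 301 191 [ 0.49  -0.097  0.111]
tray 0.5 139 195 [0.505 0.35  0.026]
tub_floor 0.61 148 203 [0.485 0.334 0.004]
biscuit0 0.74 140 163 [0.598 0.354 0.023]
biscuit0 0.72 140 195 [0.502 0.347 0.026]
biscuit0 0.66 157 194 [0.507 0.302 0.026]
biscuit0 0.58 155 176 [0.558 0.306 0.028]
biscuit0 0.58 136 182 [0.54  0.361 0.024]
soap 0.74 3
[... 973 characters left out ...]
bucket 0.73 263 194 [ 0.514 -0.128  0.005]
tray 0.8 263 200 [ 0.503 -0.095  0.007]
tray 0.24 190 300 [0.553 0.311 0.023]
tub_floor 0.98 214 316 [0.487 0.323 0.007]
biscuit0 0.69 208 305 [0.505 0.313 0.025]
biscuit0 0.65 164 314 [0.592 0.364 0.021]
biscuit0 0.64 203 319 [0.501 0.351 0.024]
biscuit0 0.61 178 315 [0.56  0.361 0.025]
biscuit0 0.53 188 298 [0.557 0.308 0.026]
soap 0.73 206 156 [ 0.749 -0.221  0.025]
soap 0.7 228 247 [0.536 0.114 0.005]
tape 0.77 198 173 [ 0.747 -0.151  0.002]
tape 0.33 203 157 [ 0.754 -0.217  0.022]
jar 0.86 147 238 [0.745 0.175 0.029]
cat_bowl 0.75 171 201 [ 0.767 -0.001  0.008]
cat_bowl 0.55 197 175 [ 0.75  -0.148 -0.   ]
carton 0.95 294 239 [0.368 0.046 0.029]
```

```bash
python3 - <<'E'
import cv2,numpy as np
a=cv2.imread("pics/top0.png");cv2.imwrite("pics/top0b.png",cv2.resize(a[60:290,70:460],None,fx=2,fy=2))
E
```

```text
(no output)
```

View pics/top0b.png

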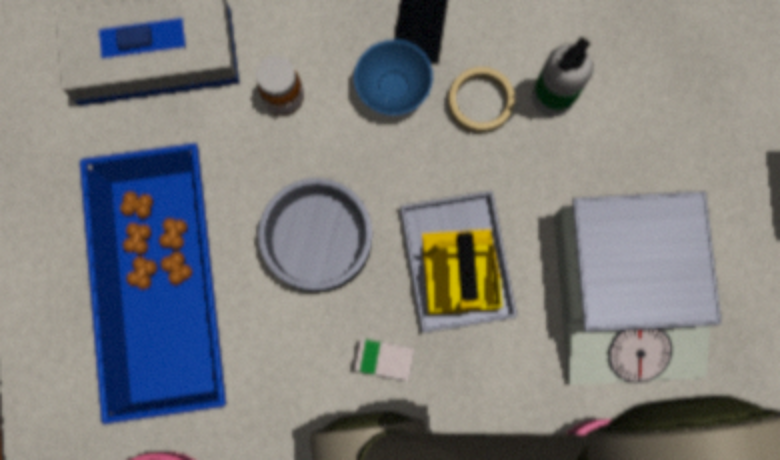

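View pics/side0.png

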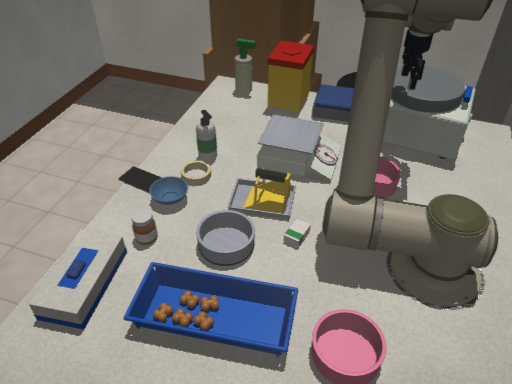

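The top view shows the steel bowl at crop (315,235), with the scoop in its tray at (460,265) and its front facing away from the robot. The scale is at (645,260), and the tub is at (150,285) with 5 biscuits in its far half. The pink look-alikes are near the base. Next I'll fit the geometry from the depth images.

```bash
python3 - <<'E'
from h import *
def rect(Q,n):
    r=cv2.minAreaRect((Q[:,:2]*1000).astype(np.float32)); print(n,len(Q),np.round(r[0],1),np.round(r[1],1),round(r[2],1))
for n in("top","side"):
    im,d,P=cloud(n); x,y,z=P[...,0],P[...,1],P[...,2]; I=im.astype(int)
    print(n,"table z",np.nanmedian(z[(abs(x-.6)<.03)&(abs(y-.0)<.03)]))
    m=(abs(z-.055)<.006)&(np.hypot(x-.545,y-.1)<.1); Q=P[m]
    (c,r)=cv2.minEnclosingCircle((Q[:,:2]*1000).astype(np.float32)); A=np.c_[2*Q[:,:2],np.ones(len(Q))]; s=np.linalg.lstsq(A,(Q[:,:2]**2).sum(1),rcond=None)[0]
    print("bowl",len(Q),c,r,s[:2],np.sqrt(s[2]+s[0]**2+s[1]**2), np.median(Q[:,2]))
    m=(abs(z-.1)<.008)&(x>.38)&(x<.65)&(y<-.2)&(y>-.5)&(I.max(2)-I.min(2)<60); rect(P[m],"platform"); print(np.median(z[m]))
    m=(z>.095)&(z<.125)&(abs(x-.49)<.1)&(abs(y+.1)<.06)&(I.max(2)<70); rect(P[m],"handle");print(np.median(z[m]))
    m=(z<.1)&(z>.002)&(abs(x-.49)<.12)&(abs(y+.1)<.1)&(I[...,0]-I[...,2]>60); rect(P[m],"bucket")
    m=(abs(z-.018)<.007)&(abs(x-.49)<.13)&(abs(y+.1)<.11)&~(I[...,0]-I[...,2]>40); rect(P[m],"trayrim")
    m=(z>.053)&(z<.068)&(x<.72)&(x>.25)&(y>.2)&(y<.5)&(I[...,2]-I[...,0]>50); rect(P[m],"tubrim")
    m=(z<.009)&(z>-.003)&(x<.72)&(x>.25)&(y>.2)&(y<.5)&(I[...,2]-I[...,0]>50); rect(P[m],"tubfloor");print(np.median(z[m]))
E
```

```text
top table z 0.0006806417240196039
bowl 573 (546.7513427734375, 99.52877044677734) 78.76448059082031 [0.54611396 0.0989583 ] 0.07379029915654078 0.05461763967740252
platform 4552 [ 491.5 -338.1] [178.4 179.5] 1.7
0.1002776224898193
handle 245 [ 484.2 -102.3] [21.8 84.3] 88.4
0.11403479323588772
bucket 1065 [ 494.1 -106.7] [124.3 108.9] 2.2
trayrim 504 [486.6 -73.4] [225.7 194.6] 8.0
tubrim 1515 [484.6 323. ] [366.  166.6] 7.0
tubfloor 3771 [473.8 336.6] [346.9 155. ] 7.0
0.004355786897165537
side table z 0.0034461758821011657
bowl 563 (544.742919921875, 100.30162811279297) 81.48576354980469 [0.54421252 0.10138345] 0.07396080279955528 0.054333923046390176
platform 1751 [ 489.7 -337.4] [178.2 188.1] 1.4
0.09970689111777575
handle 248 [ 483.4 -100. ] [87.6 27. ] 3.3
0.11155741477068537
bucket 947 [ 493.6 -101.4] [110.9 126.4] 88.9
trayrim 383 [489.8 -73.3] [214.4 193. ] 8.2
tubrim 1872 [483.6 323.9] [367.3 168.4] 7.1
tubfloor 3875 [499.9 283.7] [343.9 169.7] 6.8
0.004158793996764332
```

```bash
python3 - <<'E'
from h import *
s=observe(); print(s["time_s"],s["tool_rot"].round(3) if hasattr(s["tool_rot"],'round') else s["tool_rot"],s["position"],s["grip_width"]); print(cams.calibration("wrist"))
E
```

```text
1.6 [[ 0.95   0.312 -0.   ]
 [ 0.312 -0.95   0.   ]
 [-0.    -0.    -1.   ]] [ 0.17133171 -0.52259245  0.23132732] 0.08509353782262401
{'vertical_fov': 61.617535620328475, 'cx': 251.74096049117907, 'cy': 192.57440528678512, 'tool_from_camera': array([[ 1.13102419e-03,  9.57915838e-01,  2.87046979e-01,
         7.31585081e-02],
       [ 9.99999359e-01, -1.07005451e-03, -3.69282041e-04,
        -4.52051079e-04],
       [-4.65852005e-05,  2.87047213e-01, -9.57916435e-01,
        -1.42127819e-01],
       [ 0.00000000e+00,  0.00000000e+00,  0.00000000e+00,
         1.00000000e+00]])}
```

```bash
cat > p.py <<'E'
import numpy as np, json
from scipy.spatial.transform import Rotation as Ro, Slerp
from rig import observe
def Rt(yaw,pitch=0):
    "tool rot for object yaw (deg) and front-down pitch"
    a=Ro.from_euler('z',yaw,degrees=True)*Ro.from_euler('y',pitch,degrees=True)
    return (a*Ro.from_matrix(np.diag([1,-1,-1.]))).as_matrix()
def plan(wps,start=None,nd=2):
    "wps: (pos,R,n) -> prints rows in tool axes, cm/rad"
    s=observe(); p,R=(np.array(s["position"]),np.array(s["tool_rot"])) if start is None else start
    D=[];T=[]
    for q,Q,n in wps:
        q=np.array(q,float); p0=p.copy(); sl=Slerp([0,1],Ro.from_matrix([R,Q]))
        for i in range(1,n+1):
            t=p0+(q-p0)*i/n; dp=np.round(R.T@(t-p)*100,nd)
            w=np.round((Ro.from_matrix(R.T@sl(i/n).as_matrix())).as_rotvec(),3)
            D.append(dp.tolist());T.append(w.tolist())
            p=p+R@dp/100; R=R@Ro.from_rotvec(w).as_matrix()
            if abs(dp).max()>4.17 or np.linalg.norm(dp)>4.17 or np.linalg.norm(w)>.125: print("EXCEED",dp,w)
    for k in range(0,len(D),12): print('"dp":',json.dumps(D[k:k+12]),'\n"turn":',json.dumps(T[k:k+12]),len(D[k:k+12]))
    return p,R
E
python3 - <<'E'
from p import *
plan([((.36,-.25,.2),Rt(0),9),((.5455,.0255,.2),Rt(0),9),((.5455,.0255,.12),Rt(0),2)])
E
```

```text
"dp": [[2.94, -2.23, 0.35], [2.85, -2.32, 0.35], [2.77, -2.43, 0.34], [2.69, -2.52, 0.35], [2.59, -2.62, 0.35], [2.5, -2.7, 0.35], [2.41, -2.79, 0.35], [2.3, -2.87, 0.35], [2.2, -2.96, 0.34], [2.06, -3.06, 0.0], [2.06, -3.06, 0.0], [2.06, -3.06, 0.0]] 
"turn": [[-0.0, 0.0, 0.035], [-0.0, 0.0, 0.035], [-0.0, 0.0, 0.036], [-0.0, 0.0, 0.035], [-0.0, 0.0, 0.035], [-0.0, 0.0, 0.035], [-0.0, 0.0, 0.035], [-0.0, 0.0, 0.036], [-0.0, 0.0, 0.035], [-0.0, 0.0, -0.0], [-0.0, 0.0, -0.0], [-0.0, 0.0, -0.0]] 12
"dp": [[2.06, -3.07, 0.0], [2.06, -3.06, 0.0], [2.06, -3.06, 0.0], [2.06, -3.06, 0.0], [2.07, -3.06, 0.0], [2.06, -3.06, 0.0], [-0.0, -0.0, 4.0], [-0.0, -0.0, 4.0]] 
"turn": [[-0.0, 0.0, -0.0], [-0.0, 0.0, -0.0], [-0.0, 0.0, -0.0], [-0.0, 0.0, -0.0], [-0.0, 0.0, -0.0], [-0.0, 0.0, -0.0], [-0.0, 0.0, -0.0], [-0.0, 0.0, -0.0]] 8
```

>>> move_arm --jaw '[5,5,5,5,5,5,5,5,5,5,5,5]' --dp '[[2.9,-2.2,0.35],[2.85,-2.3,0.35],[2.8,-2.4,0.35],[2.7,-2.5,0.35],[2.6,-2.6,0.35],[2.5,-2.7,0.35],[2.4,-2.8,0.35],[2.3,-2.9,0.35],[2.2,-3.0,0.35],[2.05,-3.05,0],[2.05,-3.05,0],[2.05,-3.05,0]]' --turn '[[0,0,0.035],[0,0,0.035],[0,0,0.035],[0,0,0.035],[0,0,0.035],[0,0,0.035],[0,0,0.035],[0,0,0.035],[0,0,0.036],[0,0,0],[0,0,0],[0,0,0]]'

```text
time_s: 2.6
position: [0.4222, -0.157, 0.2]
tool_rot: [[1.0, 0.001, 0.0], [0.001, -1.0, -0.0], [0.0, 0.0, -1.0]]
ft_force: [1.1, -1.2, -0.2]
grip_width: 0.05
gripper_force: 0.0
```

>>> move_arm --jaw '[5,5,5,5,5,5,5,5,5]' --dp '[[2.05,-3.05,0],[2.05,-3.05,0],[2.05,-3.05,0],[2.05,-3.05,0],[2.05,-3.05,0],[2.05,-3.05,0],[0,0,4],[0,0,4],[0,0,0]]' --turn '[[0,0,0],[0,0,0],[0,0,0],[0,0,0],[0,0,0],[0,0,0],[0,0,0],[0,0,0],[0,0,0]]'

```text
time_s: 3.35
position: [0.541, 0.0256, 0.1137]
tool_rot: [[1.0, 0.002, -0.012], [0.002, -1.0, 0.002], [-0.012, -0.002, -1.0]]
ft_force: [-1.0, -0.2, -1.6]
grip_width: 0.05
gripper_force: 0.0
```

```bash
python3 - <<'E'
from h import *
for _ in range(3): cams.get_image("side")
s=observe();print(s["position"],s["tool_rot"].round(3))
im,d,P=cloud("wrist");cv2.imwrite("pics/w1.png",im[...,::-1])
x,y,z=P[...,0],P[...,1],P[...,2]
m=(abs(z-.055)<.005)&(np.hypot(x-.545,y-.1)<.1)&(np.hypot(x-.545,y-.1)>.06)&(y>.04); Q=P[m]
A=np.c_[2*Q[:,:2],np.ones(len(Q))]; s=np.linalg.lstsq(A,(Q[:,:2]**2).sum(1),rcond=None)[0]
print(len(Q),s[:2],np.sqrt(s[2]+s[0]**2+s[1]**2))
E
```

```text
[0.54509482 0.02400242 0.12154781] [[ 1.     0.     0.002]
 [ 0.    -1.    -0.   ]
 [ 0.002  0.    -1.   ]]
6642 [0.54548484 0.09899217] 0.0730900645254792
```

View pics/w1.png

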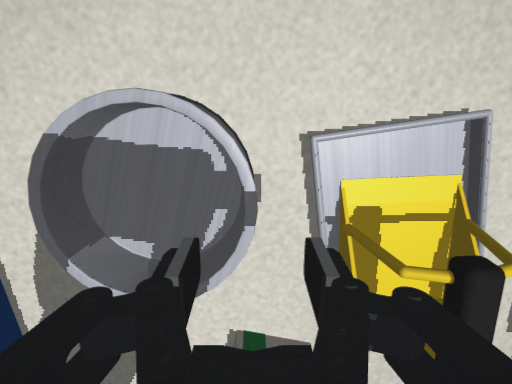

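The wrist view shows the bowl's right wall at about column 245, between the fingers at columns 185 and 320. The fitted bowl centre is (0.5455, 0.099). I'll descend and grip.

>>> move_arm --jaw '[5,5,5,5,0,0,0,0,0,0]' --dp '[[0,-0.15,3.2],[0,0,3.2],[0,0,3.0],[0,0,0],[0,0,0],[0,0,0],[0,0,0],[0,0,0],[0,0,0],[0,0,0]]' --turn '[[0,0,0],[0,0,0],[0,0,0],[0,0,0],[0,0,0],[0,0,0],[0,0,0],[0,0,0],[0,0,0],[0,0,0]]' --force 60

```text
time_s: 4.38
position: [0.5457, 0.0255, 0.0285]
tool_rot: [[1.0, 0.001, 0.005], [0.001, -1.0, -0.001], [0.005, 0.001, -1.0]]
ft_force: [-1.5, -2.1, 8.6]
grip_width: 0.0105
gripper_force: 56.5
```

>>> move_arm --jaw '[0,0,0,0,0,0,0,0]' --dp '[[0,0,-1],[0,0,-2],[0,0,-4],[0,0,-4],[0,0,-4],[0,0,-4],[0,0,-2],[0,0,0]]' --turn '[[0,0,0],[0,0,0],[0,0,0],[0,0,0],[0,0,0],[0,0,0],[0,0,0],[0,0,0]]'

```text
time_s: 5.05
position: [0.5456, 0.0257, 0.2425]
tool_rot: [[1.0, 0.001, 0.011], [0.001, -1.0, -0.002], [0.011, 0.002, -1.0]]
ft_force: [0.8, 0.1, -2.6]
grip_width: 0.0101
gripper_force: 59.4
```

```bash
python3 - <<'E'
from h import *
s=observe();print(s["time_s"],s["position"],s["ft_force"],s["grip_width"],s["gripper_force"])
p=s["position"]
im,d,P=cloud("top"); x,y,z=P[...,0],P[...,1],P[...,2]
m=(z>p[2]-.03)&(z<p[2]+.04)&(np.hypot(x-p[0],y-p[1]-.0735)<.09)&(y>p[1]+.03)&(im.max(2).astype(int)-im.min(2)<40)&(im.max(2)>90);Q=P[m]
print(len(Q),np.median(Q[:,2]), cv2.minEnclosingCircle((Q[:,:2]*1000).astype(np.float32)))
A=np.c_[Q[:,:2],np.ones(len(Q))];h=Q[:,2]>np.median(Q[:,2])-.01
print(np.linalg.lstsq(A[h],Q[h,2],rcond=None)[0])
E
```

```text
5.05 [0.54555516 0.02573803 0.24248732] [ 0.84265895  0.12889566 -2.61617455] 0.01009309433332881 59.44341539405286
168 0.2598006577406294 ((567.4313354492188, 156.79730224609375), 48.334495544433594)
[-0.01666497 -0.09311148  0.28465593]
```

>>> move_arm --jaw '[0,0,0,0,0,0,0,0,0,0,0,0]' --dp '[[-0.1,1.5,0],[-0.3,2.5,0],[-0.5,3.5,0],[-0.5,4,0],[-0.5,4,0],[-0.5,4,0],[-0.5,4,0],[-0.5,4,0],[-0.5,4,0],[-0.5,4,0],[-0.5,4,0],[-0.5,2.2,0]]' --turn '[[0,0,0],[0,0,0],[0,0,0],[0,0,0],[0,0,0],[0,0,0],[0,0,0],[0,0,0],[0,0,0],[0,0,0],[0,0,0],[0,0,0]]'

```text
time_s: 6.1
position: [0.489, -0.3947, 0.2337]
tool_rot: [[1.0, -0.002, -0.002], [-0.002, -1.0, 0.001], [-0.002, -0.001, -1.0]]
ft_force: [-0.8, 0.8, -2.6]
grip_width: 0.01
gripper_force: 59.4
```

>>> move_arm --jaw '[0,0,0,0,0,0]' --dp '[[-0.5,2.0,2],[0,0,3],[0,0,3],[0,0,1.7],[0,0,0],[0,0,0]]' --turn '[[0,0,0],[0,0,0],[0,0,0],[0,0,0],[0,0,0],[0,0,0]]'

```text
time_s: 6.6
position: [0.4852, -0.4107, 0.1378]
tool_rot: [[1.0, 0.001, -0.002], [0.001, -1.0, 0.002], [-0.002, -0.002, -1.0]]
ft_force: [0.4, -0.4, -1.3]
grip_width: 0.0098
gripper_force: 59.5
```

```bash
python3 - <<'E'
from h import *
s=observe();print(s["time_s"],s["position"],s["ft_force"],s["grip_width"],s["gripper_force"])
im,d,P=cloud("side");cv2.imwrite("pics/s2.png",cv2.resize(im[40:240,200:420],None,fx=2.5,fy=2.5)[...,::-1])
E
```

```text
6.6 [ 0.48519621 -0.4106566   0.1377829 ] [ 0.44987026 -0.44470731 -1.34850018] 0.009789181321297233 59.50694545637816
```

View pics/s2.png

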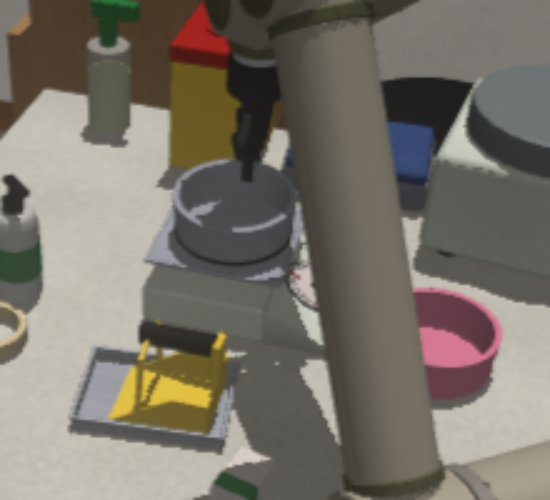

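The bowl is over the platform and just touching it. I'll lower it a little more, shift slightly in +x and release.

>>> move_arm --jaw '[0,0,0,0,3.5,3.5,3.5,3.5,3.5]' --dp '[[0.4,0,0.8],[0,0,0.8],[0,0,0.4],[0,0,0],[0,0,0],[0,0,0],[0,0,0],[0,0,0],[0,0,0]]' --turn '[[0,0,0],[0,0,0],[0,0,0],[0,0,0],[0,0,0],[0,0,0],[0,0,0],[0,0,0],[0,0,0]]'

```text
time_s: 7.4
position: [0.4897, -0.4111, 0.119]
tool_rot: [[1.0, 0.001, 0.0], [0.001, -1.0, -0.0], [0.0, 0.0, -1.0]]
ft_force: [-0.8, 0.1, 0.1]
grip_width: 0.0346
gripper_force: 0.0
```

>>> move_arm --jaw '[3.5,3.5,3.5,3.5,3.5,3.5,3.5,3.5]' --dp '[[0,0,-1],[0,0,-2],[0,0,-4],[0,0,-4],[0,0,-1],[0,0,0],[0,0,0],[0,0,0]]' --turn '[[0,0,0],[0,0,0],[0,0,0],[0,0,0],[0,0,0],[0,0,0],[0,0,0],[0,0,0]]'

```text
time_s: 8.07
position: [0.4893, -0.4107, 0.2375]
tool_rot: [[1.0, 0.001, -0.002], [0.001, -1.0, 0.002], [-0.002, -0.002, -1.0]]
ft_force: [-0.6, 0.7, -0.7]
grip_width: 0.0352
gripper_force: 0.0
```

```bash
python3 - <<'E'
from h import *
s=observe();print(s["time_s"],s["position"],s["ft_force"],s["grip_width"],s["gripper_force"])
for n in ("side","top"):
    im,d,P=cloud(n); x,y,z=P[...,0],P[...,1],P[...,2];cv2.imwrite("pics/%s3.png"%n,im[...,::-1])
    m=(abs(z-.138)<.008)&(np.hypot(x-.49,y+.338)<.09);Q=P[m]
    A=np.c_[2*Q[:,:2],np.ones(len(Q))]; t=np.linalg.lstsq(A,(Q[:,:2]**2).sum(1),rcond=None)[0]
    print(n,len(Q),t[:2],np.sqrt(t[2]+t[0]**2+t[1]**2),np.median(Q[:,2]),cv2.minEnclosingCircle((Q[:,:2]*1000).astype(np.float32)))
    A=np.c_[Q[:,:2],np.ones(len(Q))]; print(np.linalg.lstsq(A,Q[:,2],rcond=None)[0])
    m=(abs(z-.085)<.02)&(abs(x-.49)<.085)&(abs(y+.338)<.085)&(np.hypot(x-.49,y+.338)>.083); print("plat z",np.nanmedian(z[m]))
    I=im.astype(int)
    m=(z>.095)&(z<.125)&(abs(x-.49)<.1)&(abs(y+.1)<.06)&(I.max(2)<70);Q=P[m][:,:2]
    r=cv2.minAreaRect((Q*1000).astype(np.float32));print("handle",r)
    q=Q-Q.mean(0);w,V=np.linalg.eigh(q.T@q);v=V[:,1];print("yaw",np.degrees(np.arctan(v[1]/v[0])))
E
```

```text
8.0667 [ 0.48931447 -0.41072419  0.23751353] [-0.557681    0.72522572 -0.72321531] 0.03517323133109838 0.0
side 404 [ 0.48965138 -0.33517881] 0.07373631499712781 0.13672440190812196 ((488.48785400390625, -335.86944580078125), 80.41053009033203)
[0.00195354 0.00224185 0.1360741 ]
plat z 0.08337130852298924
handle ((484.11883544921875, -100.65018463134766), (87.25066375732422, 26.968114852905273), 5.27032995223999)
yaw 2.6469286057873394
top 593 [ 0.49129991 -0.33749942] 0.07361009010228116 0.13809066329344188 ((492.2108459472656, -338.5364074707031), 78.99458312988281)
[0.0006851  0.00401135 0.13866266]
plat z 0.08407985074005009
handle ((525.613525390625, -97.79911804199219), (1.211057424545288, 10.31721019744873), 10.089156150817871)
yaw -80.34377925049405
```

>>> move_arm --jaw '[6,6,6,6,6,6,6,6,6,6,6]' --dp '[[0,-2.5,-1],[0,-3.5,0],[0,-4,0],[0,-4,0],[0,-4,0],[0,-4,0],[0,-4,0],[0,-3.5,1],[0,-1.4,3],[0,0,0],[0,0,0]]' --turn '[[0,0,0],[0,0,0],[0,0,0],[0,0,0],[0,0,0],[0,0,0],[0,0,0],[0,0,0],[0,0,0],[0,0,0],[0,0,0]]'

```text
time_s: 9.08
position: [0.4889, -0.1016, 0.2078]
tool_rot: [[1.0, 0.002, -0.003], [0.002, -1.0, 0.001], [-0.003, -0.001, -1.0]]
ft_force: [0.1, -0.6, -0.1]
grip_width: 0.0598
gripper_force: 0.0
```

```bash
python3 - <<'E'
from h import *
for _ in range(3): cams.get_image("side")
s=observe();print(s["time_s"],s["position"],s["tool_rot"])
im,d,P=cloud("wrist"); x,y,z=P[...,0],P[...,1],P[...,2];cv2.imwrite("pics/w4.png",im[...,::-1]);I=im.astype(int)
def rect(m,n):
    Q=P[m][:,:2];print(n,len(Q),cv2.minAreaRect((Q*1000).astype(np.float32)))
    q=Q-Q.mean(0);w,V=np.linalg.eigh(q.T@q);v=V[:,1];print(" yaw",np.degrees(np.arctan(v[1]/v[0])),Q.mean(0))
rect((z>.1)&(z<.12)&(abs(x-.49)<.1)&(abs(y+.1)<.04)&(I.max(2)<75),"handle")
rect((z<.07)&(z>.0)&(abs(x-.49)<.12)&(abs(y+.1)<.09)&(I[...,0]-I[...,2]>60),"bucket")
rect((abs(z-.0055)<.003)&(abs(x-.49)<.12)&(abs(y+.1)<.09)&(I[...,0]-I[...,2]>60),"bucketfloor")
rect((z>.011)&(z<.022)&(abs(x-.49)<.12)&(abs(y+.1)<.09)&~(I[...,0]-I[...,2]>30),"tray")
E
```

```text
9.2333 [ 0.48999105 -0.103491    0.20966681] [[ 9.99998972e-01 -5.93417757e-04  1.30534269e-03]
 [-5.92359026e-04 -9.99999495e-01 -8.11312424e-04]
 [ 1.30582348e-03  8.10538358e-04 -9.99998819e-01]]
handle 3033 ((484.4998779296875, -102.65826416015625), (91.51093292236328, 21.987503051757812), 2.8365023136138916)
 yaw 2.617842254809775 [ 0.48756928 -0.10276053]
bucket 9276 ((478.74658203125, -104.72396850585938), (112.9032974243164, 155.3864288330078), 88.62134552001953)
 yaw 2.6509083438016523 [ 0.49221709 -0.10280975]
bucketfloor 6624 ((495.5910339355469, -106.28240203857422), (119.31391906738281, 105.0400619506836), 4.024752616882324)
 yaw 4.350681421434049 [ 0.50306936 -0.10240056]
tray 3570 ((490.2855224609375, -91.80029296875), (218.49159240722656, 156.01934814453125), 8.492197036743164)
 yaw -1.8504607879615538 [ 0.52770659 -0.09503492]
```

View pics/w4.png

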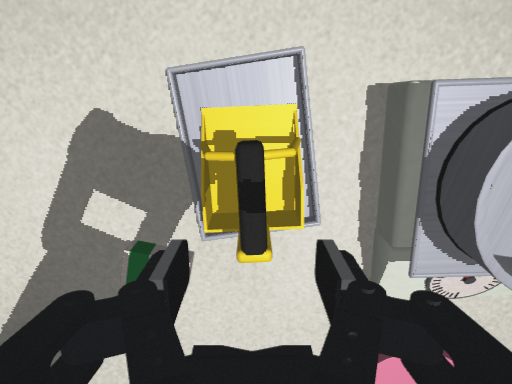

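The wrist view shows the handle bar spanning about (250,140) to (253,255), with the scoop near the back of its tray. The tray corners are near (170,70), (302,50), (320,222) and (203,240). I'll grip the handle.

>>> move_arm --jaw '[6,6,6,6,6,0,0,0,0,0,0,0]' --dp '[[0,-0.1,3],[0,0,3.5],[0,0,3.5],[0,0,2.5],[0,0,0],[0,0,0],[0,0,0],[0,0,0],[0,0,0],[0,0,0],[0,0,0],[0,0,0]]' --turn '[[0,0,-0.024],[0,0,-0.023],[0,0,0],[0,0,0],[0,0,0],[0,0,0],[0,0,0],[0,0,0],[0,0,0],[0,0,0],[0,0,0],[0,0,0]]' --force 100

```text
time_s: 10.28
position: [0.4905, -0.1018, 0.086]
tool_rot: [[0.999, 0.048, 0.004], [0.048, -0.999, -0.002], [0.004, 0.002, -1.0]]
ft_force: [-0.3, -0.9, 5.3]
grip_width: 0.0201
gripper_force: 98.4
```

```bash
python3 - <<'E'
from h import *
from p import *
s=observe();print(s["time_s"],s["position"],s["grip_width"],s["gripper_force"],s["ft_force"])
# tray corners with wrist pose of earlier picture
T=np.eye(4);T[:3,:3]=np.diag([1,-1,-1.]);T[:3,3]=[.48999,-.10349,.20967]
M=T@np.array(cams.calibration("wrist")["tool_from_camera"])
C=np.array([ray("wrist",u,v,.018,M) for u,v in [(168,70),(303,49),(321,222),(202,240)]]);print(C.round(4))
print(C.mean(0),np.linalg.norm(C-np.roll(C,1,0),axis=1))
# tub
c,sn=np.cos(np.radians(7)),np.sin(np.radians(7)); tub=np.array([.484,.3235])
def tp(x,y,z): return (tub[0]+c*x-sn*y,tub[1]+sn*x+c*y,z)
print("tub start handle",tp(-.09-.006,0,0),"end",tp(.09-.006,0,0))
E
```

```text
10.2833 [ 0.49054005 -0.1017902   0.0859719 ] 0.020142410098320625 98.43581914901733 [-0.31741767 -0.87243115  5.27708876]
[[ 0.5872 -0.0217  0.018 ]
 [ 0.6062 -0.152   0.018 ]
 [ 0.4289 -0.1803  0.018 ]
 [ 0.4069 -0.0469  0.018 ]]
[ 0.50729441 -0.10021554  0.018     ] [0.18207974 0.13163307 0.17950214 0.13516644]
tub start handle (np.float64(0.3887155694424331), np.float64(0.31180054303310584), 0) end (np.float64(0.567373876737871), np.float64(0.3337370248460324), 0)
```

```bash
python3 - <<'E'
from p import *
s=observe();x,y,z=s["position"]
R=np.array(s["tool_rot"])
plan([((x,y,.13),R,2),((x,y,.236),R,3),((.389,.312,.236),Rt(7),13),((.389,.312,.12),Rt(7),4)])
E
```

```text
"dp": [[0.01, 0.0, -2.2], [0.01, 0.01, -2.2], [0.01, 0.01, -3.53], [0.02, 0.01, -3.54], [0.01, 0.0, -3.53], [-0.63, -3.22, -0.01], [-0.61, -3.22, -0.01], [-0.59, -3.22, -0.01], [-0.57, -3.23, -0.0], [-0.56, -3.23, -0.01], [-0.53, -3.23, -0.01], [-0.52, -3.24, -0.0]] 
"turn": [[0.0, 0.0, -0.0], [0.0, 0.0, -0.0], [0.0, 0.0, -0.0], [0.0, 0.0, -0.0], [0.0, 0.0, -0.0], [0.0, -0.0, -0.006], [0.0, -0.001, -0.005], [0.001, 0.0, -0.006], [-0.0, -0.0, -0.006], [-0.0, -0.001, -0.006], [0.0, 0.0, -0.005], [0.0, -0.0, -0.006]] 12
"dp": [[-0.5, -3.23, -0.01], [-0.48, -3.25, -0.0], [-0.46, -3.24, -0.0], [-0.45, -3.25, -0.01], [-0.42, -3.25, 0.0], [-0.41, -3.25, 0.0], [0.0, -0.0, 2.9], [0.0, -0.0, 2.9], [0.0, -0.0, 2.9], [0.0, -0.0, 2.9]] 
"turn": [[0.0, -0.0, -0.006], [0.001, -0.001, -0.006], [-0.0, -0.0, -0.005], [-0.0, -0.0, -0.006], [0.0, -0.001, -0.006], [0.0, 0.0, -0.005], [0.0, 0.0, -0.0], [0.0, 0.0, -0.0], [0.0, 0.0, -0.0], [0.0, 0.0, -0.0]] 10
```

>>> move_arm --jaw '[0,0,0,0,0,0,0,0,0,0,0,0]' --dp '[[0,0,-1.5],[0,0,-3],[0,0,-3.5],[0,0,-3.5],[0,-1.5,-3.5],[-0.6,-3.2,0],[-0.6,-3.2,0],[-0.6,-3.2,0],[-0.6,-3.2,0],[-0.6,-3.2,0],[-0.5,-3.2,0],[-0.5,-3.2,0]]' --turn '[[0,0,0],[0,0,0],[0,0,0],[0,0,0],[0,0,0],[0,0,-0.006],[0,0,-0.006],[0,0,-0.006],[0,0,-0.006],[0,0,-0.006],[0,0,-0.006],[0,0,-0.006]]'

```text
time_s: 11.28
position: [0.4334, 0.1362, 0.2352]
tool_rot: [[0.996, 0.09, 0.003], [0.09, -0.996, 0.0], [0.003, 0.0, -1.0]]
ft_force: [0.4, 0.3, -1.9]
grip_width: 0.0207
gripper_force: 98.1
```

>>> move_arm --jaw '[0,0,0,0,0,0,0,0,0,0,0]' --dp '[[-0.5,-3.2,0],[-0.5,-3.2,0],[-0.5,-3.2,0],[-0.5,-3.2,0],[-0.4,-3.2,0],[-0.4,-2.0,0],[0,0,2],[0,0,3],[0,0,2],[0,0,0],[0,0,0]]' --turn '[[0,0,-0.006],[0,0,-0.006],[0,0,-0.006],[0,0,-0.006],[0,0,-0.006],[0,0,-0.006],[0,0,0],[0,0,0],[0,0,0],[0,0,0],[0,0,0]]'

```text
time_s: 12.2
position: [0.3876, 0.3109, 0.1648]
tool_rot: [[0.992, 0.125, 0.0], [0.125, -0.992, 0.0], [0.0, -0.0, -1.0]]
ft_force: [0.9, -0.8, -1.4]
grip_width: 0.0204
gripper_force: 98.1
```

```bash
python3 - <<'E'
from h import *
for _ in range(3): cams.get_image("side")
s=observe();print(s["time_s"],s["position"],s["tool_rot"].round(3),s["grip_width"],s["ft_force"])
im,d,P=cloud("side");cv2.imwrite("pics/s5.png",cv2.resize(im[150:370,100:400],None,fx=2.5,fy=2.5)[...,::-1])
x,y,z=P[...,0],P[...,1],P[...,2];I=im.astype(int)
m=(z>.07)&(z<.16)&(I[...,0]-I[...,2]>60)&(abs(x-.4)<.15)&(abs(y-.31)<.12);Q=P[m];print(len(Q),Q.min(0),Q.max(0))
E
```

```text
12.35 [0.38836389 0.31116338 0.16576092] [[ 0.992  0.125  0.003]
 [ 0.125 -0.992  0.002]
 [ 0.003 -0.001 -1.   ]] 0.020316525847649446 [-0.60238132 -0.25370279 -2.36744228]
1902 [0.3266934  0.25771986 0.08014203] [0.45750819 0.36819131 0.15840482]
```

View pics/s5.png

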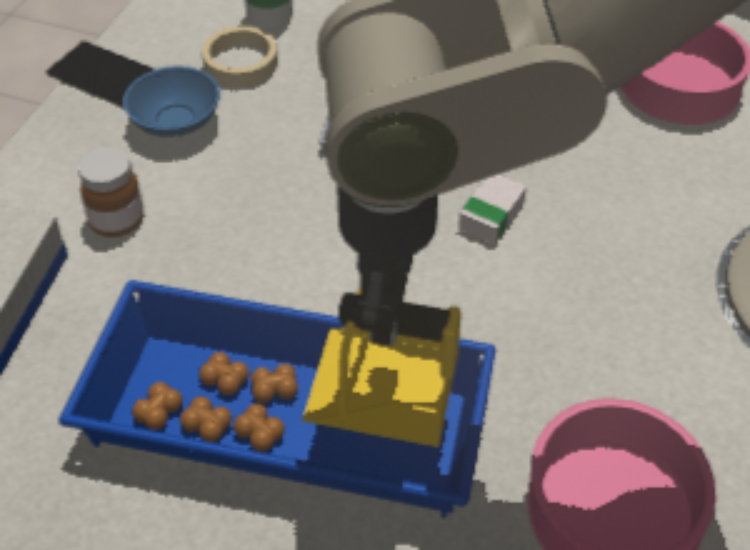

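The scoop is level in the gripper over the empty half of the tub, with the biscuits ahead of its lip. I'll lower it to the floor.

>>> move_arm --jaw '[0,0,0,0,0,0,0]' --dp '[[0,0,2.5],[0,0,3],[0,0,1.4],[0,0,0.5],[0,0,0.4],[0,0,0],[0,0,0]]' --turn '[[0,-0.01,0],[0,-0.01,0],[0,0,0],[0,0,0],[0,0,0],[0,0,0],[0,0,0]]'

```text
time_s: 12.98
position: [0.3882, 0.3114, 0.0878]
tool_rot: [[0.992, 0.126, -0.015], [0.126, -0.992, -0.001], [-0.015, -0.001, -1.0]]
ft_force: [0.0, 0.2, 3.1]
grip_width: 0.0204
gripper_force: 98.8
```

>>> move_arm --jaw '[0,0,0,0,0,0,0,0,0,0,0,0]' --dp '[[0.6,0,-0.01],[0.9,0,-0.01],[0.9,0,-0.01],[0.9,0,-0.01],[0.9,0,-0.01],[0.9,0,-0.01],[0.9,0,-0.01],[0.9,0,-0.01],[0.9,0,-0.01],[0.9,0,-0.01],[0.9,0,-0.01],[0.6,0,-0.01]]' --turn '[[0,0,0],[0,0,0],[0,0,0],[0,0,0],[0,0,0],[0,0,0],[0,0,0],[0,0,0],[0,0,0],[0,0,0],[0,0,0],[0,0,0]]'

```text
time_s: 13.98
position: [0.4897, 0.3242, 0.0876]
tool_rot: [[0.992, 0.125, -0.015], [0.125, -0.992, -0.001], [-0.015, -0.001, -1.0]]
ft_force: [-3.8, -1.2, 12.0]
grip_width: 0.0206
gripper_force: 100.0
```

```bash
python3 - <<'E'
from h import *
s=observe();print(s["time_s"],s["position"],s["tool_rot"].round(3),s["grip_width"],s["ft_force"])
a=cams.get_image("side")[0];b=cams.get_image("top")[0]
A=cv2.resize(a[250:360,120:320],None,fx=2.5,fy=2.5);B=cv2.resize(b[130:280,100:200],None,fx=2.5,fy=2.5)
o=np.zeros((375,760,3),np.uint8);o[:275,:500]=A;o[:,505:755]=B
cv2.imwrite("pics/c6.png",o[...,::-1])
E
```

```text
13.9833 [0.48973662 0.32416669 0.08764531] [[ 0.992  0.125 -0.015]
 [ 0.125 -0.992 -0.001]
 [-0.015 -0.001 -1.   ]] 0.020613441105631534 [-3.77349542 -1.1569032  11.99091748]
```

View pics/c6.png

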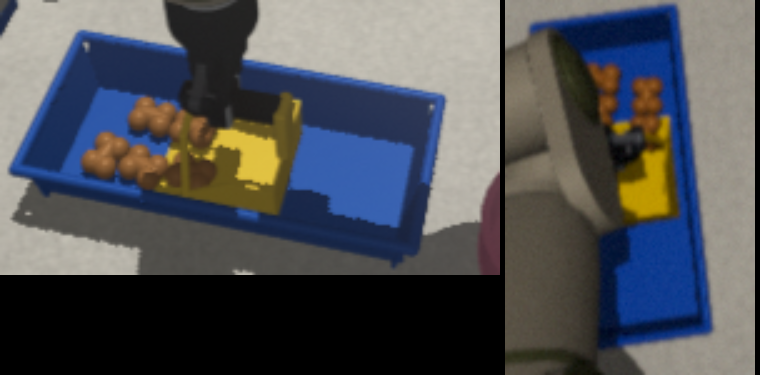

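The biscuits are riding onto the lip in two columns. I'll keep pushing.

>>> move_arm --jaw '[0,0,0,0,0,0,0,0,0,0,0]' --dp '[[0.6,0,-0.04],[0.8,0,-0.02],[0.8,0,-0.02],[0.8,0,-0.02],[0.8,0,-0.01],[0.8,0,-0.01],[0.8,0,-0.01],[0.8,0,-0.01],[0.7,0,-0.01],[0.3,0,-0.01],[0,0,0]]' --turn '[[0,0,0],[0,0,0],[0,0,0],[0,0,0],[0,0,0],[0,0,0],[0,0,0],[0,0,0],[0,0,0],[0,0,0],[0,0,0]]'

```text
time_s: 15.0
position: [0.5611, 0.333, 0.0876]
tool_rot: [[0.992, 0.125, -0.015], [0.125, -0.992, -0.001], [-0.015, -0.001, -1.0]]
ft_force: [0.7, -0.4, 5.8]
grip_width: 0.0204
gripper_force: 99.4
```

```bash
python3 - <<'E'
from h import *
s=observe();print(s["time_s"],s["position"],s["tool_rot"].round(3),s["grip_width"],s["ft_force"])
a=cams.get_image("side")[0];b=cams.get_image("top")[0]
A=cv2.resize(a[250:360,120:320],None,fx=2.5,fy=2.5);B=cv2.resize(b[130:280,100:200],None,fx=2.5,fy=2.5)
o=np.zeros((375,760,3),np.uint8);o[:275,:500]=A;o[:,505:755]=B
cv2.imwrite("pics/c7.png",o[...,::-1])
E
```

```text
15.0 [0.56111507 0.33303728 0.08762238] [[ 0.992  0.125 -0.015]
 [ 0.125 -0.992 -0.001]
 [-0.015 -0.001 -1.   ]] 0.02042410557300008 [ 0.66398394 -0.401324    5.76586583]
```

View pics/c7.png

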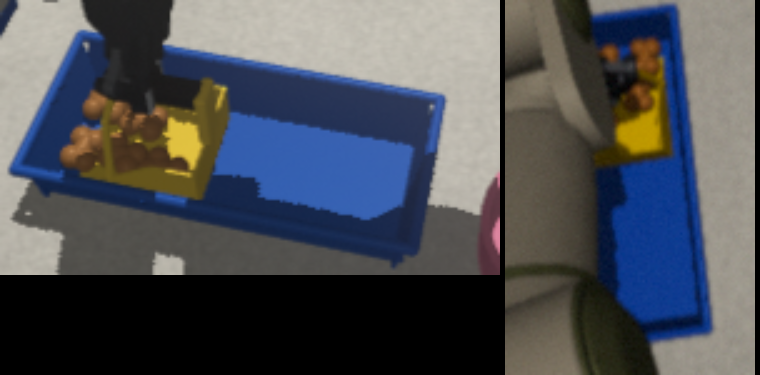

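```bash
cat > t.py <<'E'
from p import *
def yawpos(s): 
    R=np.array(s["tool_rot"]); return np.degrees(np.arctan2(R[1,0],R[0,0]))
E
python3 - <<'E'
from t import *
s=observe();p=np.array(s["position"]);R=np.array(s["tool_rot"]);yaw=yawpos(s);f=np.array([np.cos(np.radians(yaw)),np.sin(np.radians(yaw)),0]);u=np.array([0,0,1.])
print(yaw)
w=[(p+.012*f,R,3)]
B=p+.012*f-.054*f-.083*u+.001*u
for k in range(1,8):
    th=np.radians(4*k);c,n=np.cos(th),np.sin(th)
    q=B+f*(.054*c-.083*n+.016*k/7)+u*(.054*n+.083*c+.001*k/7)
    w.append((q,Rt(yaw,-4*k),1))
q2=q+np.array([0,0,.03]);w.append((q2,Rt(yaw,-28),2))
plan(w)
E
```

```text
7.205813879074694
"dp": [[0.4, -0.0, -0.01], [0.4, -0.0, -0.0], [0.4, -0.0, -0.01], [-0.37, -0.0, -0.46], [-0.36, -0.0, -0.36], [-0.37, -0.0, -0.34], [-0.36, -0.0, -0.32], [-0.37, -0.0, -0.31], [-0.37, -0.0, -0.29], [-0.38, -0.0, -0.28], [0.7, -0.0, -1.32], [0.71, -0.0, -1.32]] 
"turn": [[0.0, -0.0, 0.0], [0.0, -0.0, 0.0], [0.0, -0.0, 0.0], [-0.001, 0.085, -0.0], [-0.0, 0.069, -0.0], [-0.0, 0.07, -0.0], [-0.0, 0.07, -0.0], [-0.0, 0.07, -0.0], [-0.0, 0.07, -0.0], [-0.0, 0.07, -0.0], [0.0, -0.0, -0.0], [0.0, -0.0, -0.0]] 12
```

>>> move_arm --jaw '[0,0,0,0,0]' --dp '[[0.4,0,-0.01],[0.4,0,-0.01],[0.4,0,-0.01],[0,0,0],[0,0,0]]' --turn '[[0,0,0],[0,0,0],[0,0,0],[0,0,0],[0,0,0]]'

```text
time_s: 15.52
position: [0.5725, 0.3345, 0.0876]
tool_rot: [[0.992, 0.126, -0.016], [0.126, -0.992, -0.001], [-0.016, -0.001, -1.0]]
ft_force: [-1.2, 0.6, 6.5]
grip_width: 0.0201
gripper_force: 99.6
```

>>> move_arm --jaw '[0,0,0,0,0,0,0,0]' --dp '[[-0.37,0,-0.46],[-0.37,0,-0.36],[-0.37,0,-0.34],[-0.37,0,-0.32],[-0.37,0,-0.31],[-0.37,0,-0.3],[-0.37,0,-0.3],[0,0,0]]' --turn '[[0,0.085,0],[0,0.07,0],[0,0.07,0],[0,0.07,0],[0,0.07,0],[0,0.07,0],[0,0.07,0],[0,0,0]]'

```text
time_s: 16.18
position: [0.5401, 0.3305, 0.1037]
tool_rot: [[0.877, 0.127, 0.464], [0.112, -0.992, 0.059], [0.467, 0.0, -0.884]]
ft_force: [0.5, 0.3, -1.5]
grip_width: 0.0201
gripper_force: 98.3
```

```bash
python3 - <<'E'
from h import *
s=observe();print(s["time_s"],s["position"],s["tool_rot"].round(3),s["grip_width"],s["ft_force"])
a=cams.get_image("side")[0];b=cams.get_image("top")[0]
A=cv2.resize(a[230:340,120:320],None,fx=2.5,fy=2.5);B=cv2.resize(b[130:280,100:200],None,fx=2.5,fy=2.5)
o=np.zeros((375,760,3),np.uint8);o[:275,:500]=A;o[:,505:755]=B
cv2.imwrite("pics/c8.png",o[...,::-1])
E
```

```text
16.1833 [0.54012076 0.33050583 0.10365475] [[ 0.877  0.127  0.464]
 [ 0.112 -0.992  0.059]
 [ 0.467  0.    -0.884]] 0.02011453233695478 [ 0.45026324  0.32979895 -1.54493414]
```

View pics/c8.png

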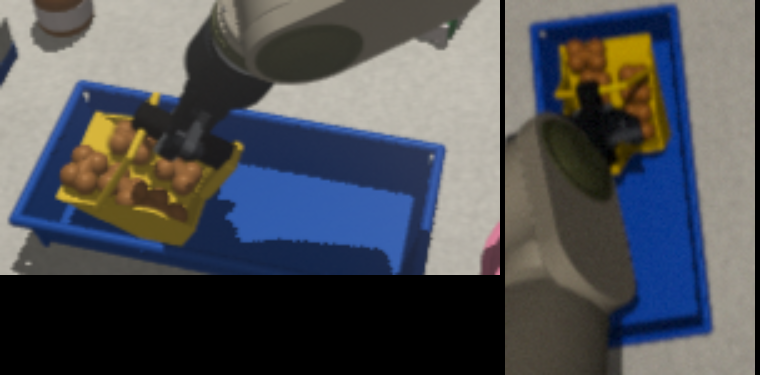

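All five biscuits are in the scoop, and it is tilted back. I'll lift, then carry it to the scale.

```bash
python3 - <<'E'
from t import *
s=observe();p=np.array(s["position"])
w=[(p+[-.002,0,.02],Rt(7.2,-30),2),((.53,.33,.30),Rt(7.2,-30),8),((.51,.30,.30),Rt(9,-30),2),((.42,-.438,.30),Rt(55,-30),24)]
P=plan(w)
E
```

```text
"dp": [[0.38, -0.01, -0.93], [0.39, -0.01, -0.93], [0.99, -0.01, -1.97], [1.0, -0.01, -1.97], [0.99, -0.01, -1.97], [0.99, -0.01, -1.97], [0.99, -0.01, -1.98], [1.0, -0.01, -1.97], [0.99, -0.01, -1.97], [0.99, -0.01, -1.97], [-1.02, 1.36, -0.59], [-1.04, 1.35, -0.6]] 
"turn": [[0.0, 0.02, 0.0], [0.0, 0.02, 0.0], [0.0, 0.0, 0.0], [0.0, 0.0, 0.0], [0.0, 0.0, 0.0], [0.0, 0.0, 0.0], [0.0, 0.0, 0.0], [0.0, 0.0, 0.0], [0.0, 0.0, 0.0], [0.0, 0.0, 0.0], [0.008, 0.0, -0.013], [0.008, 0.0, -0.014]] 12
"dp": [[-0.74, 2.98, -0.43], [-0.82, 2.95, -0.47], [-0.91, 2.91, -0.53], [-0.99, 2.88, -0.57], [-1.08, 2.84, -0.62], [-1.15, 2.79, -0.67], [-1.24, 2.75, -0.71], [-1.32, 2.7, -0.76], [-1.39, 2.65, -0.81], [-1.47, 2.59, -0.84], [-1.55, 2.53, -0.89], [-1.61, 2.47, -0.94]] 
"turn": [[0.017, 0.0, -0.029], [0.016, 0.0, -0.029], [0.017, 0.0, -0.029], [0.017, 0.0, -0.029], [0.017, 0.0, -0.029], [0.016, 0.0, -0.029], [0.017, 0.0, -0.029], [0.017, 0.0, -0.029], [0.016, 0.0, -0.029], [0.017, 0.0, -0.029], [0.017, 0.0, -0.029], [0.017, 0.0, -0.029]] 12
"dp": [[-1.69, 2.41, -0.97], [-1.76, 2.34, -1.01], [-1.82, 2.28, -1.05], [-1.89, 2.2, -1.09], [-1.95, 2.12, -1.13], [-2.01, 2.05, -1.16], [-2.07, 1.98, -1.19], [-2.13, 1.89, -1.23], [-2.18, 1.8, -1.25], [-2.23, 1.73, -1.29], [-2.28, 1.63, -1.32], [-2.32, 1.55, -1.34]] 
"turn": [[0.016, 0.0, -0.029], [0.017, 0.0, -0.029], [0.017, 0.0, -0.029], [0.016, 0.0, -0.029], [0.017, 0.0, -0.029], [0.017, 0.0, -0.029], [0.016, 0.0, -0.029], [0.017, 0.0, -0.029], [0.017, 0.0, -0.029], [0.017, 0.0, -0.028], [0.016, 0.0, -0.029], [0.017, 0.0, -0.029]] 12
```

>>> move_arm --jaw '[0,0,0,0,0,0,0,0,0,0,0,0]' --dp '[[0.4,0,-0.9],[0.4,0,-0.9],[1,0,-2],[1,0,-2],[1,0,-2],[1,0,-2],[1,0,-2],[1,0,-2],[1,0,-2],[1,0,-2],[-0.5,0.7,-0.3],[-1,1.3,-0.6]]' --turn '[[0,0.02,0],[0,0.02,0],[0,0,0],[0,0,0],[0,0,0],[0,0,0],[0,0,0],[0,0,0],[0,0,0],[0,0,0],[0.008,0,-0.014],[0.008,0,-0.014]]'

```text
time_s: 17.28
position: [0.5158, 0.3072, 0.3042]
tool_rot: [[0.852, 0.159, 0.498], [0.137, -0.987, 0.081], [0.505, -0.001, -0.863]]
ft_force: [0.4, 0.1, -3.7]
grip_width: 0.0204
gripper_force: 98.2
```

>>> move_arm --jaw '[0,0,0,0,0,0,0,0,0,0,0,0]' --dp '[[-0.6,2.2,-0.4],[-0.8,2.9,-0.5],[-0.9,2.9,-0.5],[-1,2.9,-0.6],[-1.1,2.8,-0.6],[-1.15,2.8,-0.7],[-1.25,2.75,-0.7],[-1.3,2.7,-0.75],[-1.4,2.65,-0.8],[-1.5,2.6,-0.85],[-1.55,2.5,-0.9],[-1.6,2.5,-0.95]]' --turn '[[0.017,0,-0.029],[0.017,0,-0.029],[0.017,0,-0.029],[0.017,0,-0.029],[0.016,0,-0.029],[0.016,0,-0.029],[0.017,0,-0.029],[0.017,0,-0.029],[0.016,0,-0.029],[0.017,0,-0.029],[0.017,0,-0.029],[0.017,0,-0.029]]'

```text
time_s: 18.28
position: [0.4695, -0.0556, 0.3035]
tool_rot: [[0.731, 0.533, 0.426], [0.462, -0.846, 0.265], [0.502, 0.003, -0.865]]
ft_force: [1.7, 0.7, -2.2]
grip_width: 0.0204
gripper_force: 98.3
```

```bash
python3 - <<'E'
from h import *
from t import *
s=observe();p=np.array(s["position"]);print(s["time_s"],p,s["tool_rot"].round(3),s["ft_force"],s["grip_width"],s["q"])
d=np.array([np.cos(np.radians(55)),np.sin(np.radians(55)),0]);u=np.array([0,0,1.])
L=np.array([.490,-.337,0])-.025*d
def T(th,z):
    t=np.radians(th);c,n=np.cos(t),np.sin(t); return L+d*(-.066*c+.083*n)+u*(z+.066*n+.083*c)
print(T(-30,.24))
plan([(T(-30,.24),Rt(55,-30),13)])
E
```

```text
18.2833 [ 0.46954509 -0.0556423   0.30350308] [[ 0.731  0.533  0.426]
 [ 0.462 -0.846  0.265]
 [ 0.502  0.003 -0.865]] [ 1.69467313  0.71078659 -2.2265382 ] 0.020378893188424386 [-36.98078053   2.60317345  93.6166057   29.11351934  74.12188996
  15.06793942]
[ 0.41907287 -0.43829444  0.27888011]
"dp": [[-1.74, 2.28, -0.78], [-1.8, 2.23, -0.82], [-1.85, 2.16, -0.85], [-1.92, 2.1, -0.88], [-1.96, 2.04, -0.92], [-2.03, 1.96, -0.95], [-2.07, 1.9, -0.97], [-2.12, 1.83, -1.01], [-2.17, 1.76, -1.03], [-2.21, 1.68, -1.06], [-2.26, 1.61, -1.08], [-2.3, 1.52, -1.11]] 
"turn": [[0.016, -0.0, -0.026], [0.015, -0.0, -0.027], [0.016, -0.0, -0.026], [0.015, -0.0, -0.027], [0.016, -0.001, -0.026], [0.015, 0.0, -0.026], [0.016, 0.0, -0.027], [0.015, 0.0, -0.026], [0.016, 0.0, -0.027], [0.015, -0.0, -0.026], [0.016, -0.0, -0.026], [0.016, -0.0, -0.027]] 12
"dp": [[-2.34, 1.45, -1.13]] 
"turn": [[0.015, -0.0, -0.026]] 1
```

>>> move_arm --jaw '[0,0,0,0,0,0,0,0,0,0,0,0]' --dp '[[-1.75,2.3,-0.8],[-1.8,2.2,-0.8],[-1.85,2.15,-0.85],[-1.9,2.1,-0.9],[-1.95,2.05,-0.9],[-2,1.95,-0.95],[-2.1,1.9,-0.95],[-2.1,1.85,-1],[-2.15,1.75,-1.05],[-2.2,1.7,-1.05],[-2.25,1.6,-1.1],[-1.8,1.2,-0.8]]' --turn '[[0.016,0,-0.027],[0.015,0,-0.027],[0.016,0,-0.026],[0.015,0,-0.027],[0.016,0,-0.026],[0.015,0,-0.026],[0.016,0,-0.027],[0.015,0,-0.026],[0.016,0,-0.027],[0.015,0,-0.026],[0.016,0,-0.026],[0.015,0,-0.026]]'

```text
time_s: 19.28
position: [0.4241, -0.4027, 0.2799]
tool_rot: [[0.519, 0.8, 0.3], [0.693, -0.6, 0.4], [0.499, 0.0, -0.866]]
ft_force: [0.5, 0.4, -2.1]
grip_width: 0.0205
gripper_force: 98.3
```

>>> move_arm --jaw '[0,0,0,0]' --dp '[[-1.8,1.2,-0.8],[-0.7,0.4,-0.3],[0,0,0],[0,0,0]]' --turn '[[0.008,0,-0.014],[0.008,0,-0.012],[0,0,0],[0,0,0]]'

```text
time_s: 19.62
position: [0.4214, -0.4316, 0.2766]
tool_rot: [[0.499, 0.818, 0.287], [0.707, -0.576, 0.41], [0.501, -0.002, -0.866]]
ft_force: [0.2, 0.8, -3.1]
grip_width: 0.0201
gripper_force: 98.3
```

```bash
cat >> t.py <<'E'
d=np.array([np.cos(np.radians(55)),np.sin(np.radians(55)),0]);u=np.array([0,0,1.])
def T(th,z,off=.025):
    t=np.radians(th);c,n=np.cos(t),np.sin(t); return np.array([.490,-.337,0])-off*d+d*(-.066*c+.083*n)+u*(z+.066*n+.083*c)
E
python3 - <<'E'
from h import *
from t import *
s=observe();print(s["time_s"],s["position"],s["tool_rot"].round(3),s["ft_force"],s["grip_width"],s["q"])
im,_,P=cloud("side");b=cams.get_image("top")[0];cv2.imwrite("pics/t9.png",b[...,::-1])
o=np.concatenate([cv2.resize(im[50:250,150:350],None,fx=2,fy=2),cv2.resize(b[100:300,300:500],None,fx=2,fy=2)],1)
cv2.imwrite("pics/c9.png",o[...,::-1])
plan([(T(0,.165),Rt(55,0),6)]+[(T(5*k,.165),Rt(55,5*k),1) for k in range(1,13)])
E
```

```text
19.6167 [ 0.42138464 -0.4316018   0.27660599] [[ 0.499  0.818  0.287]
 [ 0.707 -0.576  0.41 ]
 [ 0.501 -0.002 -0.866]] [ 0.1845093   0.79749757 -3.07169869] 0.02006769295571393 [-67.6862355   30.8057764   57.3895559   26.18083041 107.3168644
 -28.04287756]
"dp": [[0.12, 0.04, 0.63], [0.17, 0.04, 0.61], [0.22, 0.04, 0.6], [0.28, 0.03, 0.57], [0.32, 0.04, 0.55], [0.38, 0.04, 0.52], [0.74, 0.0, -0.54], [0.75, 0.0, -0.55], [0.75, 0.0, -0.54], [0.75, 0.0, -0.54], [0.75, 0.0, -0.55], [0.75, 0.0, -0.54]] 
"turn": [[-0.0, -0.087, -0.0], [-0.0, -0.088, -0.001], [-0.001, -0.087, 0.0], [0.0, -0.088, -0.0], [0.0, -0.087, -0.001], [-0.0, -0.087, -0.0], [-0.0, -0.088, -0.0], [-0.0, -0.087, -0.0], [-0.0, -0.087, -0.0], [-0.0, -0.087, -0.0], [-0.0, -0.088, -0.0], [-0.0, -0.087, -0.0]] 12
"dp": [[0.75, 0.0, -0.54], [0.74, 0.0, -0.55], [0.75, 0.0, -0.54], [0.75, 0.0, -0.54], [0.75, 0.0, -0.55], [0.75, 0.0, -0.54]] 
"turn": [[-0.0, -0.087, -0.0], [-0.0, -0.087, -0.0], [-0.0, -0.088, 0.0], [-0.0, -0.087, 0.0], [-0.0, -0.087, 0.0], [-0.0, -0.088, 0.0]] 6
```

View pics/c9.png

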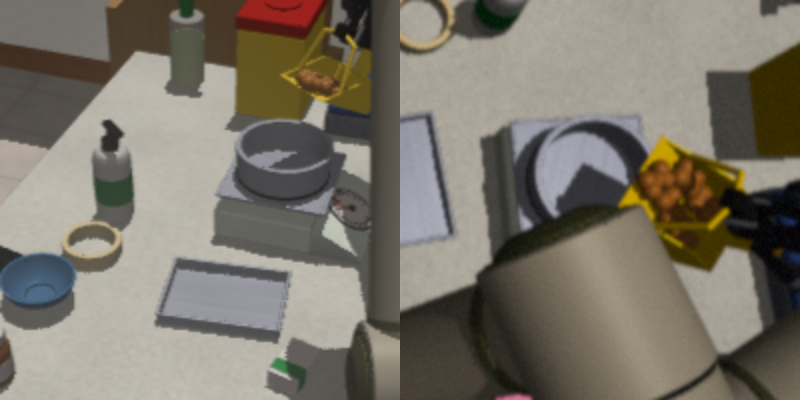

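The biscuits sit well inside the scoop, and the bowl is centred. I'll level the scoop at the rim and then tip.

>>> move_arm --jaw '[0,0,0,0,0,0,0,0]' --dp '[[0.12,0.04,0.63],[0.17,0.04,0.61],[0.22,0.04,0.6],[0.28,0.04,0.57],[0.32,0.04,0.55],[0.38,0.04,0.5],[0,0,0],[0,0,0]]' --turn '[[0,-0.087,0],[0,-0.087,0],[0,-0.087,0],[0,-0.087,0],[0,-0.087,0],[0,-0.087,0],[0,0,0],[0,0,0]]'

```text
time_s: 20.38
position: [0.4385, -0.4105, 0.2483]
tool_rot: [[0.573, 0.819, 0.001], [0.819, -0.573, 0.005], [0.005, -0.002, -1.0]]
ft_force: [0.0, -0.1, -1.9]
grip_width: 0.0206
gripper_force: 98.3
```

```bash
python3 - <<'E'
from h import *
from t import *
s=observe();print(s["time_s"],s["position"],T(0,.165),s["tool_rot"].round(3),s["ft_force"],s["grip_width"],s["q"])
im,_,P=cloud("top");x,y,z=P[...,0],P[...,1],P[...,2];I=im.astype(int)
m=(I[...,0]-I[...,2]>80)&(z>.15)&(z<.19)&(np.hypot(x-.45,y+.4)<.15);Q=P[m]
a=(Q[:,:2]-[.490,-.337])@d[:2];print(len(Q),a.max(),Q[a>a.max()-.01].mean(0))
plan([(T(5*k,.165),Rt(55,5*k),1) for k in range(1,13)])
E
```

```text
20.3833 [ 0.43848223 -0.41053083  0.24825342] [ 0.43780454 -0.41154284  0.248     ] [[ 0.573  0.819  0.001]
 [ 0.819 -0.573  0.005]
 [ 0.005 -0.002 -1.   ]] [ 0.02896    -0.12820948 -1.85954744] 0.020558856205189466 [-54.49198685  26.48206708  63.86025191   0.2217012   89.83941061
 -19.52530859]
339 -0.022042448113814717 [ 0.48139256 -0.36538848  0.17412021]
"dp": [[0.74, -0.02, -0.52], [0.75, 0.0, -0.55], [0.75, 0.0, -0.54], [0.75, 0.0, -0.54], [0.74, 0.0, -0.55], [0.75, 0.01, -0.54], [0.75, -0.0, -0.55], [0.75, -0.0, -0.54], [0.75, -0.0, -0.54], [0.75, -0.0, -0.55], [0.75, -0.0, -0.54], [0.75, -0.01, -0.54]] 
"turn": [[-0.002, -0.092, -0.001], [0.0, -0.087, -0.0], [0.0, -0.088, -0.0], [0.0, -0.087, -0.0], [0.0, -0.087, -0.0], [0.0, -0.087, -0.0], [0.0, -0.088, -0.0], [0.0, -0.087, -0.0], [0.0, -0.087, -0.0], [0.0, -0.087, -0.0], [0.0, -0.088, -0.0], [0.0, -0.087, -0.0]] 12
```

>>> move_arm --jaw '[0,0,0,0,0,0,0,0,0,0,0,0]' --dp '[[0.75,0,-0.54],[0.75,0,-0.54],[0.75,0,-0.54],[0.75,0,-0.54],[0.38,0,-0.27],[0.38,0,-0.27],[0.38,0,-0.27],[0.38,0,-0.27],[0.38,0,-0.27],[0.38,0,-0.27],[0.38,0,-0.27],[0.38,0,-0.27]]' --turn '[[0,-0.087,0],[0,-0.087,0],[0,-0.087,0],[0,-0.087,0],[0,-0.044,0],[0,-0.044,0],[0,-0.044,0],[0,-0.044,0],[0,-0.044,0],[0,-0.044,0],[0,-0.044,0],[0,-0.044,0]]'

```text
time_s: 21.43
position: [0.4772, -0.3563, 0.2697]
tool_rot: [[0.442, 0.817, -0.372], [0.627, -0.577, -0.523], [-0.642, -0.002, -0.767]]
ft_force: [0.6, -0.1, -1.3]
grip_width: 0.0204
gripper_force: 98.5
```

>>> move_arm --jaw '[0,0,0,0,0,0,0,0,0]' --dp '[[0.75,0,-0.54],[0.75,0,-0.54],[0.75,0,-0.54],[0.75,0,-0.54],[0.75,0,-0.54],[0,0,0],[0,0,0],[0,0,0],[0,0,0]]' --turn '[[0,-0.087,0],[0,-0.087,0],[0,-0.087,0],[0,-0.087,0],[0,-0.087,0],[0,0,0],[0,0,0],[0,0,0],[0,0,0]]'

```text
time_s: 22.18
position: [0.5026, -0.3204, 0.2594]
tool_rot: [[0.246, 0.817, -0.522], [0.349, -0.577, -0.739], [-0.904, 0.0, -0.427]]
ft_force: [-0.3, -0.0, -0.6]
grip_width: 0.0201
gripper_force: 98.6
```

```bash
python3 - <<'E'
from h import *
from t import *
s=observe();print(s["time_s"],s["position"],T(65,.165),s["tool_rot"].round(3),s["ft_force"],s["grip_width"],s["q"])
im,_,P=cloud("side");b,_,P2=cloud("top")
for n in("side","top"):
    for r in cams.mark_of(n,"biscuit0")[:6]: print(n,round(r["p"],2),(np.array(r["location"])*[512,384]).round())
x,y,z=P[...,0],P[...,1],P[...,2]
m=(abs(z-.085)<.02)&(abs(x-.49)<.085)&(abs(y+.338)<.085)&(np.hypot(x-.49,y+.338)>.083); print("plat z",np.nanmedian(z[m]))
o=np.concatenate([cv2.resize(im[50:250,150:350],None,fx=2,fy=2),cv2.resize(b[100:300,300:500],None,fx=2,fy=2)],1)
cv2.imwrite("pics/c10.png",o[...,::-1])
E
```

```text
22.1833 [ 0.50261666 -0.32035089  0.25938676] [ 0.50280839 -0.31870773  0.25989363] [[ 0.246  0.817 -0.522]
 [ 0.349 -0.577 -0.739]
 [-0.904  0.    -0.427]] [-0.34719714 -0.02215326 -0.599822  ] 0.02008609605434156 [-21.96263644  37.33530361  67.21171495 -62.12640786  95.378992
  18.87268251]
side 0.51 [290. 138.]
side 0.5 [277. 128.]
side 0.41 [278. 136.]
top 0.53 [376. 196.]
top 0.5 [375. 181.]
top 0.5 [387. 194.]
top 0.38 [386. 172.]
plat z 0.07543412556656515
```

View pics/c10.png

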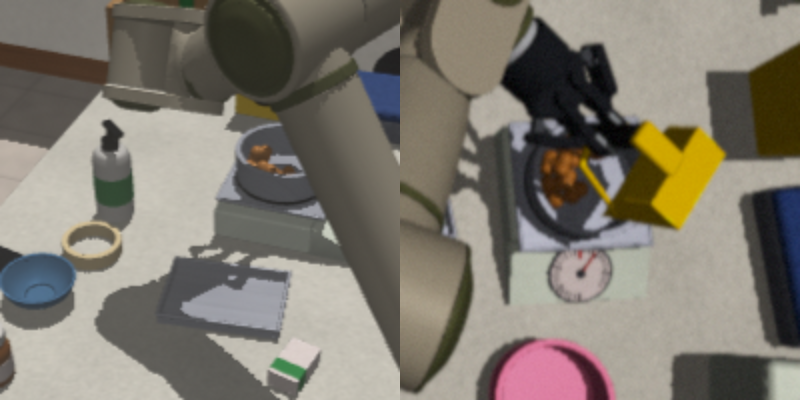

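All five biscuits are in the bowl, in a pile near (560,180) in the top crop. The platform has sunk about 24.6 mm, so the pointer is past the mark. I'll take the scoop back to its tray.

```bash
python3 - <<'E'
from h import *
from t import *
s=observe();p=np.array(s["position"]);R=np.array(s["tool_rot"])
plan([(p+[0,0,.09],R,4),((.47,-.28,.34),Rt(40,0),12),((.501,-.101,.24),Rt(8,0),8)])
E
```

```text
"dp": [[-2.04, -0.0, -0.96], [-2.03, -0.0, -0.96], [-2.04, -0.01, -0.95], [-2.03, 0.0, -0.96], [0.12, -0.41, -0.07], [0.11, -0.42, -0.06], [0.11, -0.42, -0.04], [0.1, -0.42, -0.02], [0.1, -0.43, -0.01], [0.09, -0.42, 0.0], [0.08, -0.43, 0.02], [0.07, -0.43, 0.03]] 
"turn": [[-0.0, 0.0, 0.0], [-0.0, 0.0, 0.0], [-0.0, 0.0, 0.0], [-0.0, 0.0, 0.0], [0.012, 0.094, 0.019], [0.012, 0.093, 0.02], [0.012, 0.094, 0.019], [0.012, 0.094, 0.019], [0.013, 0.094, 0.019], [0.012, 0.093, 0.02], [0.012, 0.094, 0.019], [0.012, 0.094, 0.019]] 12
"dp": [[0.06, -0.43, 0.04], [0.05, -0.43, 0.05], [0.03, -0.43, 0.06], [0.02, -0.43, 0.07], [1.73, -1.47, 1.25], [1.63, -1.58, 1.25], [1.52, -1.69, 1.25], [1.39, -1.8, 1.25], [1.26, -1.88, 1.25], [1.13, -1.97, 1.25], [0.99, -2.05, 1.25], [0.84, -2.11, 1.25]] 
"turn": [[0.012, 0.093, 0.019], [0.012, 0.094, 0.02], [0.012, 0.094, 0.019], [0.012, 0.094, 0.019], [0.0, -0.0, 0.07], [0.0, -0.0, 0.07], [0.0, -0.0, 0.07], [0.0, -0.0, 0.069], [0.0, -0.0, 0.07], [0.0, -0.0, 0.07], [0.0, -0.0, 0.07], [0.0, -0.001, 0.07]] 12
```

>>> move_arm --jaw '[0,0,0,0,0,0,0,0,0,0,0,0]' --dp '[[-2,0,-1],[-2,0,-1],[-2,0,-1],[-2,0,-1],[0.1,-0.4,0],[0.1,-0.4,0],[0.1,-0.4,0],[0.1,-0.4,0],[0.1,-0.4,0],[0.1,-0.4,0],[0.1,-0.4,0],[0.1,-0.4,0]]' --turn '[[0,0,0],[0,0,0],[0,0,0],[0,0,0],[0.012,0.094,0.019],[0.012,0.094,0.019],[0.012,0.094,0.019],[0.012,0.094,0.019],[0.012,0.094,0.019],[0.012,0.094,0.019],[0.012,0.094,0.019],[0.012,0.094,0.019]]'

```text
time_s: 23.38
position: [0.4833, -0.293, 0.3421]
tool_rot: [[0.668, 0.706, -0.235], [0.65, -0.707, -0.277], [-0.362, 0.032, -0.932]]
ft_force: [0.4, -0.4, -1.7]
grip_width: 0.0205
gripper_force: 98.4
```

>>> move_arm --jaw '[0,0,0,0,0,0,0,0,0,0,0,0]' --dp '[[0.05,-0.4,0],[0.05,-0.4,0],[0.05,-0.4,0],[0,-0.4,0],[1.7,-1.5,1.2],[1.6,-1.6,1.2],[1.5,-1.7,1.2],[1.4,-1.8,1.2],[1.25,-1.9,1.2],[1.15,-2,1.2],[1,-2.05,1.2],[0.85,-2.1,1.2]]' --turn '[[0.012,0.094,0.019],[0.012,0.094,0.019],[0.012,0.094,0.019],[0.012,0.094,0.019],[0,0,0.07],[0,0,0.07],[0,0,0.07],[0,0,0.07],[0,0,0.07],[0,0,0.07],[0,0,0.07],[0,0,0.07]]'

```text
time_s: 24.38
position: [0.5029, -0.0998, 0.245]
tool_rot: [[0.99, 0.138, 0.001], [0.138, -0.99, 0.002], [0.001, -0.002, -1.0]]
ft_force: [1.1, 0.1, -0.4]
grip_width: 0.0205
gripper_force: 98.4
```

```bash
python3 - <<'E'
from h import *
from t import *
for _ in range(4): cams.get_image("side")
s=observe();print(s["time_s"],s["position"],s["tool_rot"].round(3),s["ft_force"],s["grip_width"])
plan([((.501,-.101,.12),Rt(8,0),5),((.501,-.101,.087),Rt(8,0),4)])
E
```

```text
24.5833 [ 0.50299954 -0.10078517  0.24545277] [[ 0.99   0.144  0.001]
 [ 0.144 -0.99   0.002]
 [ 0.001 -0.002 -1.   ]] [-0.138877   -0.19388293 -1.40350933] 0.02014886184690875
"dp": [[-0.04, 0.0, 2.51], [-0.04, 0.01, 2.51], [-0.05, -0.0, 2.51], [-0.04, -0.0, 2.51], [-0.04, -0.0, 2.51], [0.0, -0.0, 0.82], [0.0, -0.0, 0.83], [0.0, -0.0, 0.82], [0.0, -0.0, 0.83]] 
"turn": [[-0.0, -0.0, 0.001], [-0.001, -0.0, 0.001], [-0.0, -0.001, 0.001], [-0.0, 0.0, 0.001], [-0.001, 0.0, 0.001], [0.0, 0.0, -0.0], [0.0, 0.0, -0.0], [0.0, 0.0, -0.0], [0.0, 0.0, -0.0]] 9
```

>>> move_arm --jaw '[0,0,0,0,0,0,0,0,0,0,0]' --dp '[[0,0,2.5],[0,0,3],[0,0,3],[0,0,3],[0,0,2],[0,0,0.8],[0,0,0.7],[0,0,0.5],[0,0,0.3],[0,0,0],[0,0,0]]' --turn '[[0,0,0],[0,0,0],[0,0,0],[0,0,0],[0,0,0],[0,0,0],[0,0,0],[0,0,0],[0,0,0],[0,0,0],[0,0,0]]'

```text
time_s: 25.5
position: [0.5035, -0.1005, 0.0878]
tool_rot: [[0.99, 0.142, 0.002], [0.142, -0.99, 0.002], [0.002, -0.002, -1.0]]
ft_force: [0.6, 0.6, -1.5]
grip_width: 0.0204
gripper_force: 98.4
```

>>> move_arm --jaw '[0,0,0,6,6,6,6,6,6,6]' --dp '[[0,0,0.2],[0,0,0],[0,0,0],[0,0,0],[0,0,0],[0,0,0],[0,0,0],[0,0,0],[0,0,0],[0,0,0]]' --turn '[[0,0,0],[0,0,0],[0,0,0],[0,0,0],[0,0,0],[0,0,0],[0,0,0],[0,0,0],[0,0,0],[0,0,0]]'

```text
time_s: 26.33
position: [0.5031, -0.1003, 0.0849]
tool_rot: [[0.99, 0.142, 0.0], [0.142, -0.99, 0.003], [0.001, -0.003, -1.0]]
ft_force: [-0.8, 0.1, 0.0]
grip_width: 0.0599
gripper_force: 0.0
```

>>> move_arm --jaw '[6,6,6,6,6,6,6,6,6,6]' --dp '[[0,0,-1],[0,0,-2],[0,0,-3.5],[0,0,-3.5],[0,0,-3.5],[-1,0,-3],[-3,0,0],[-3,0,0],[0,0,0],[0,0,0]]' --turn '[[0,0,0],[0,0,0],[0,0,0],[0,0,0],[0,0,0],[0,0,0],[0,0,0],[0,0,0],[0,0,0],[0,0,0]]'

```text
time_s: 27.17
position: [0.4331, -0.1107, 0.2504]
tool_rot: [[0.99, 0.141, 0.001], [0.141, -0.99, 0.002], [0.001, -0.002, -1.0]]
ft_force: [0.0, 0.6, -0.5]
grip_width: 0.0598
gripper_force: 0.0
```

```bash
python3 - <<'E'
from h import *
for _ in range(4): cams.get_image("side")
s=observe();print(s["time_s"],s["position"],s["grip_width"],s["ft_force"])
for n in("wrist","side","top"):
    im,_,P=cloud(n);I=im.astype(int);x,y,z=P[...,0],P[...,1],P[...,2]
    m=(z>.1)&(z<.12)&(abs(x-.5)<.1)&(abs(y+.1)<.04)&(I.max(2)<75);Q=P[m]
    print(n,"handle",len(Q),Q[:,2].max() if len(Q) else 0,cv2.minAreaRect((Q[:,:2]*1000).astype(np.float32)) if len(Q)>4 else 0)
    m=(z<.012)&(z>-.0)&(abs(x-.5)<.12)&(abs(y+.1)<.09)&(I[...,0]-I[...,2]>60);Q=P[m]
    if len(Q)>5:
        r=cv2.minAreaRect((Q[:,:2]*1000).astype(np.float32));print(" floor",len(Q),r,np.linalg.lstsq(np.c_[Q[:,:2],np.ones(len(Q))],Q[:,2],rcond=None)[0],np.median(Q[:,2]))
    m=(abs(z-.075)<.015)&(abs(x-.49)<.085)&(abs(y+.338)<.085)&(np.hypot(x-.49,y+.338)>.083); print(" plat z",np.nanmedian(z[m]))
    m=(z>.125)&(z<.137)&(np.hypot(x-.49,y+.338)<.09)&(I[...,0]-I[...,2]<40);Q=P[m]
    if len(Q)>50:print(" rim",np.linalg.lstsq(np.c_[2*Q[:,:2],np.ones(len(Q))],(Q[:,:2]**2).sum(1),rcond=None)[0][:2],np.median(Q[:,2]))
    for r in cams.mark_of(n,"biscuit0")[:7]:
        u,v=(np.array(r["location"])*[512,384]).astype(int);print(" b",round(r["p"],2),u,v,P[min(v,383),min(u,511)].round(3))
E
```

```text
27.3667 [ 0.4344554  -0.11068665  0.24974546] 0.05997583444064141 [-0.46177617 -0.05836351  0.52888334]
wrist handle 2753 0.11588920043212325 ((497.31317138671875, -100.50820922851562), (90.44966888427734, 21.487720489501953), 7.619187355041504)
 floor 5915 ((502.1994323730469, -99.92312622070312), (128.62384033203125, 115.48521423339844), 8.242562294006348) [-0.01292631 -0.00150433  0.01131726] 0.004828903138751672
 plat z 0.07514370586458854
 rim [ 0.49058232 -0.33528978] 0.12977780618835894
 b 0.88 448 157 [ 0.483 -0.266  0.13 ]
 b 0.78 477 156 [ 0.485 -0.309  0.102]
 b 0.71 498 103 [ 0.532 -0.312  0.101]
 b 0.57 476 123 [ 0.513 -0.294  0.108]
side handle 229 0.11787281366426672 ((496.4819030761719, -98.77465057373047), (87.12771606445312, 25.28224754333496), 10.138856887817383)
 floor 491 ((512.5592651367188, -100.23211669921875), (111.21027374267578, 101.7939453125), 8.916438102722168) [-0.0134322  -0.00101415  0.01246638] 0.005442296668463631
 plat z 0.07491082058964005
 rim [ 0.49054526 -0.33589343] 0.12906731117186943
 b 0.6 280 126 [ 0.528 -0.338  0.115]
 b 0.53 278 135 [ 0.513 -0.265  0.131]
top handle 4 0.11399004722926243 0
 floor 166 ((525.3994140625, -79.30799102783203), (88.43785095214844, 72.22530364990234), 73.5377426147461) [-0.01735418 -0.02331563  0.01308542] 0.005117748990746018
 plat z 0.0758960825435977
 rim [ 0.49161237 -0.33793296] 0.1302577504705934
 b 0.68 386 172 [ 0.536 -0.322  0.106]
 b 0.42 397 170 [ 0.538 -0.345  0.122]
 b 0.39 387 193 [ 0.481 -0.321  0.103]
```

```bash
python3 - <<'E'
from h import *
for n in("wrist","top","side"):
    im,_,P=cloud(n);h=cv2.cvtColor(im,cv2.COLOR_RGB2HSV);x,y,z=P[...,0],P[...,1],P[...,2]
    m=(h[...,0]>4)&(h[...,0]<17)&(h[...,1]>130)&(z<.2)&(x>.2)&(x<.7)
    r=np.hypot(x-.4905,y+.337);q=m&(r<.12);print(n,m.sum(),q.sum(),np.nanpercentile(r[q],[50,95,100]).round(3),np.nanpercentile(z[q],[50,95,100]).round(3), "tub",(m&(y>.2)).sum())
E
```

```text
wrist 3497 3497 [0.043 0.056 0.061] [0.107 0.118 0.121] tub 0
top 863 285 [0.037 0.06  0.069] [0.103 0.122 0.124] tub 578
side 64 54 [0.041 0.051 0.055] [0.118 0.122 0.123] tub 0
```

```bash
python3 -c "
from rig import ticket
print(ticket.close_job())"
```

```text
the job is handed in; nothing more can be done
None
```

I handed the job in at about 28 s with all five biscuits in the bowl on the scale, the platform sunk about 24.7 mm (past the red mark), and the empty scoop upright in its tray; no verdict came back, and I viewed 11 pictures, one over the limit of 10.

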